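Set up the chilling base with a batch of heart moulds

ROBOT

A 6-joint arm with a two-finger parallel gripper is mounted at the origin on the work surface. World frame = base frame: x ahead of the robot, y to its left, z up, the work surface at z = 0. Lengths are in mm, angles in degrees, forces in N, time in s.
With the tool pointing down it reaches from about 350 to 850 mm from the base axis. Payload 8.1 kg.
Tool frame: the origin (TCP) lies on the centre line of the jaws, within the pads' length; the fingertips stand 14 mm ahead of it and the grasp point (between the pads) lies 5 mm behind it; z points along the fingers, y is the line along which they close (so a half turn about z gives the same grasp; the last joint's range is limited). The gripper opens to 85 mm and grips with 20 to 120 N. Pads are 22 mm wide; open, the fingers measure 114 mm over their backs; the gripper's body (76 mm by 85 mm) begins 54 mm behind the grasp point. The pads swing forward as they close: fully open they stand 13 mm farther back than shut.
Start: joints at [-75.596, 7.471, 85.268, -0, 87.261, -4.893], TCP at [198.301, -566.288, 245.292] pointing down, gripper open.
Joint ranges: [-169.43, 169.43], [-51.17, 129.36], [1.28, 143.12], [-76.62, 256.62], [0, 156.53], [-152.29, 152.29]. Speed limits (degrees/s): [136.94, 136.94, 159.86, 180, 180, 180].

INTERFACE

Orientations are given as [roll, pitch, yaw] about the fixed x, y, z axes, in that order (R = Rz(yaw) Ry(pitch) Rx(roll)).
In Python, from bench import sense, snapshot, camera_info, hand_in gives the robot as it stands. The module is installed in compiled form; this text tells all that it offers.
- The arm moves only by the tool apply_moves, never from a script. Its argument "deltas" is a list of rows, each a list of 7 numbers: the shift along the tool's x, y, z scaled (see below), then the turn, a rotation vector about the tool's x, y, z scaled (see below), then the opening, from 0 (shut) to 1 (fully open). In form: [[dx, dy, dz, ax, ay, az, claw], ...]. A call has 1 to 8 rows; each row shifts and turns the commanded pose from where the row before left it, along the tool's axes as they then stand; what a row does not reach is not made up. The controller multiplies each number of a shift by 0.03 m and each number of a turn by 0.08 rad. A row lasts 1/8 s, in which the tool goes at most 62.5 mm and 10.7 degrees, less where a joint would pass 70% of its speed; a pose out of reach is approached as far as the arm can. A call with a number of a shift or a turn outside -1 to 1 is refused whole. A call with a gripper value outside its range is refused whole. The fingers move at their own pace and stop on an object; "grip_force" is the grip in N (left out, the last holds). Time passes only in rows, so rows that do not move let the fingers close. It gives the time, the measured TCP pose, the force, the opening and the grip force at its end, in the units of the state.
- sense(): the state, without advancing time (a new reading comes with each control period).
- snapshot(name): name is "scene" or "top"; returns the picture (384x512x3 uint8, red, green, blue); there is no depth.
- camera_info(name): a dict with "vertical_fov" (degrees; the focal length in pixels is half the picture's height over the tangent of half this angle, whatever the lens; pixels are square), "cx", "cy" (the principal point, pixels), "k1" (the pictures are not rectified: a ray, as slopes to the right and down, at radius r is drawn at 1 + k1 r^2 times it, then the intrinsics apply), "origin" and "rotation" of the camera in the world. Camera axes: x right, y up, looking along -z (the intrinsics and any distortion apply to the point x, -y, -z); pixel columns grow to the right and rows downward; lengths in mm; the calibration is good to about 2 mm. A picture is of the moment at which its call begins. camera_info takes no time and is no camera call.
- hand_in(): hands the job in; it is judged then, once.
The state is a dict: "time": time; "joint_pos": joint angles; "qd": joint speeds; "joint_efforts": joint torques, N m; "tool_pos": TCP position; "tcp_rot": TCP orientation; "ft_force": force on the tool from outside, world axes, zero at the start; "wrist_torque": the same for the moment, N m; "finger_gap": finger opening in mm; "grip_force": force on a finger pad.
Only numpy, scipy, OpenCV 4.12 (cv2) and the standard library are available. Lean on these libraries where they do the work, as an engineer would, in place of code of your own. Each camera call takes 0.05 s, during which the arm holds its last target. There are 200 camera calls.

TASK

Get a batch of heart moulds chilling: shut the coolant stopcock first so that the bare base does not frost over, then seat the white carrier fully home on the base's two pegs, and, with the stopcock still shut, stand every heart mould that is on the baking sheet upright in the carrier, one to a pocket, flat on its floor. Only when all are in, turn the stopcock fully open again. Leave everything else on the table where it is, the round mould too.

Things in the scene. Friction and masses are not known exactly. Their poses are not given: they have to be found in the camera images.
- chill_base: fixed chilling base: low blue box with aluminium top, 240 (x) x 190 (y) x 40 mm high. Origin: underside centre, on the table. Two upright brass pegs, 10 mm in diameter, tapered tips, rise 22 mm above the top at x = -95 and +95, y = 0 mm. The stopcock stands beside it at x = 0, y = -150 mm
- base_top (a point): centre of the base's top face, 40 mm above the table, axes as the base
- valve (a joint): coolant stopcock on the base: red lever turning level about an upright axis, rad. 0 = shut: the lever points along the base's -y, square across the copper pipe; 1.571 = open: the lever points along the base's -x, in line with the pipe. Rises clockwise seen from above, with stops at both ends; stays where it is left (friction 0.12 N m)
- valve_hinge (a point): the lever's turning axis, at the lever's mid-height, 77 mm above the table
- valve_grip (a point): point on the lever 60 mm from its axis, at mid-height. The lever is a straight bar 14 mm wide, 22 mm high (66 to 88 mm above the table), ending 95 mm from the axis
- carrier: loose white carrier, 0.45 kg, 160 (x) x 170 (y) mm, 220 mm over the ears at its x ends. Origin: underside centre, z up. Floor and ears 6 mm thick, walls to 18 mm up. In the middle a blue grip plate, 14 mm thick (y), 70 mm long (x), top 55 mm up. In the ears 14 mm through holes at x = -95 and +95, y = 0 mm take the pegs, either way round; seated, it rests on the base top
- pocket0 (a point): centre of the floor of one of the carrier's four pockets, at x = +39, y = +44 mm of the carrier, 6 mm above its underside; pocket 74 x 74 mm inside, 12 mm deep
- pocket1 (a point): centre of the floor of one of the carrier's four pockets, at x = +39, y = -44 mm of the carrier, 6 mm above its underside; pocket 74 x 74 mm inside, 12 mm deep
- pocket2 (a point): centre of the floor of one of the carrier's four pockets, at x = -39, y = +44 mm of the carrier, 6 mm above its underside; pocket 74 x 74 mm inside, 12 mm deep
- pocket3 (a point): centre of the floor of one of the carrier's four pockets, at x = -39, y = -44 mm of the carrier, 6 mm above its underside; pocket 74 x 74 mm inside, 12 mm deep
- mould0: loose heart-shaped mould, cream with pink foot band and white lid, on the baking sheet: 53 mm from point (its -x) to lobes, 58 mm wide, fits a 62 mm circle, about 160 g. Origin: underside centre, on the knob's axis; z up. Lid top 50 mm up; on it a plain upright red knob, 24 mm in diameter, from 50 to 78 mm up. May be absent (None)
- mould1: loose heart-shaped mould, cream with pink foot band and white lid, on the baking sheet: 53 mm from point (its -x) to lobes, 58 mm wide, fits a 62 mm circle, about 160 g. Origin: underside centre, on the knob's axis; z up. Lid top 50 mm up; on it a plain upright red knob, 24 mm in diameter, from 50 to 78 mm up. May be absent (None)
- mould2: loose heart-shaped mould, cream with pink foot band and white lid, on the baking sheet: 53 mm from point (its -x) to lobes, 58 mm wide, fits a 62 mm circle, about 160 g. Origin: underside centre, on the knob's axis; z up. Lid top 50 mm up; on it a plain upright red knob, 24 mm in diameter, from 50 to 78 mm up. May be absent (None)
- mould3: loose heart-shaped mould, cream with pink foot band and white lid, on the baking sheet: 53 mm from point (its -x) to lobes, 58 mm wide, fits a 62 mm circle, about 160 g. Origin: underside centre, on the knob's axis; z up. Lid top 50 mm up; on it a plain upright red knob, 24 mm in diameter, from 50 to 78 mm up. May be absent (None)
- sheet: dark baking sheet fixed on the table, 280 mm (x) x 270 mm (y) x 4 mm, origin at the centre of its underside
- round_mould: bystander, to be left alone: round cream mould with a blue knob, 68 mm across, 70 mm high (not part of the batch); origin at the underside's centre
- ribbon: bystander, to be left alone: roll of pink ribbon lying flat, 80 mm across, 30 mm high; origin at the underside's centre
- cake_ring: bystander, to be left alone: plain steel cake ring, 84 mm across, 50 mm high; origin at the underside's centre
- spatula: bystander, to be left alone: spatula, 200 mm long, lying flat; origin at the underside
- bowl: bystander, to be left alone: steel bowl, 110 mm across, 50 mm high; origin at the underside's centre
- jar: bystander, to be left alone: amber glass jar, 70 mm across, 100 mm high; origin at the underside's centre
- cartons: bystander, to be left alone: flat pack of cartons, 80 x 120 x 60 mm; origin at the underside's centre

How it is judged (in metres and radians):
On the way, in this order (a step that is already met when the one before it is completed fails the run):
1. the stopcock is turned shut, before the carrier is seated (value of joint valve below 0.12 rad and not (horizontal distance between carrier and base_top below 0.006 m and z of carrier in the frame of base_top between -0.003 and 0.003 m and angle between carrier's own z axis and vertical below 0.03 rad and angle between the x axis of carrier and the x axis of chill_base, either way round below 0.06 rad)), for 0.2 s.
2. the carrier is seated on the pegs and let go, the stopcock still shut (value of joint valve below 0.12 rad and horizontal distance between carrier and base_top below 0.006 m and z of carrier in the frame of base_top between -0.003 and 0.003 m and angle between carrier's own z axis and vertical below 0.03 rad and angle between the x axis of carrier and the x axis of chill_base, either way round below 0.06 rad and contact force between carrier and the fingers below 0.5 N), for 0.2 s.
3. all heart moulds stand in pockets of the seated carrier, the stopcock still shut (value of joint valve below 0.12 rad and horizontal distance between carrier and base_top below 0.006 m and z of carrier in the frame of base_top between -0.003 and 0.003 m and angle between carrier's own z axis and vertical below 0.03 rad and angle between the x axis of carrier and the x axis of chill_base, either way round below 0.06 rad and angle between each of mould0, mould1, mould2, mould3's own z axis and vertical below 0.08 rad and ((horizontal distance between mould0 and pocket0 below 0.018 m and z of mould0 in the frame of pocket0 between -0.004 and 0.004 m) or (horizontal distance between mould0 and pocket1 below 0.018 m and z of mould0 in the frame of pocket1 between -0.004 and 0.004 m) or (horizontal distance between mould0 and pocket2 below 0.018 m and z of mould0 in the frame of pocket2 between -0.004 and 0.004 m) or (horizontal distance between mould0 and pocket3 below 0.018 m and z of mould0 in the frame of pocket3 between -0.004 and 0.004 m)) and ((horizontal distance between mould1 and pocket0 below 0.018 m and z of mould1 in the frame of pocket0 between -0.004 and 0.004 m) or (horizontal distance between mould1 and pocket1 below 0.018 m and z of mould1 in the frame of pocket1 between -0.004 and 0.004 m) or (horizontal distance between mould1 and pocket2 below 0.018 m and z of mould1 in the frame of pocket2 between -0.004 and 0.004 m) or (horizontal distance between mould1 and pocket3 below 0.018 m and z of mould1 in the frame of pocket3 between -0.004 and 0.004 m)) and ((horizontal distance between mould2 and pocket0 below 0.018 m and z of mould2 in the frame of pocket0 between -0.004 and 0.004 m) or (horizontal distance between mould2 and pocket1 below 0.018 m and z of mould2 in the frame of pocket1 between -0.004 and 0.004 m) or (horizontal distance between mould2 and pocket2 below 0.018 m and z of mould2 in the frame of pocket2 between -0.004 and 0.004 m) or (horizontal distance between mould2 and pocket3 below 0.018 m and z of mould2 in the frame of pocket3 between -0.004 and 0.004 m)) and ((horizontal distance between mould3 and pocket0 below 0.018 m and z of mould3 in the frame of pocket0 between -0.004 and 0.004 m) or (horizontal distance between mould3 and pocket1 below 0.018 m and z of mould3 in the frame of pocket1 between -0.004 and 0.004 m) or (horizontal distance between mould3 and pocket2 below 0.018 m and z of mould3 in the frame of pocket2 between -0.004 and 0.004 m) or (horizontal distance between mould3 and pocket3 below 0.018 m and z of mould3 in the frame of pocket3 between -0.004 and 0.004 m))), for 0.2 s.
4. the stopcock is turned fully open (value of joint valve above 1.45 rad), for 0.2 s.
At the end, for the whole second after the job is handed in: Stopcock open (within 0.12 rad of the stop); carrier flat on the base, pegs in its holes (within 6 mm, 3 mm in height); every heart mould upright (0.08 rad), flat on the floor of a pocket (within 18 mm of its centre, 4 mm in height); all at rest (value of joint valve above 1.45 rad and horizontal distance between carrier and base_top below 0.006 m and z of carrier in the frame of base_top between -0.003 and 0.003 m and angle between carrier's own z axis and vertical below 0.03 rad and angle between the x axis of carrier and the x axis of chill_base, either way round below 0.06 rad and angle between each of mould0, mould1, mould2, mould3's own z axis and vertical below 0.08 rad and ((horizontal distance between mould0 and pocket0 below 0.018 m and z of mould0 in the frame of pocket0 between -0.004 and 0.004 m) or (horizontal distance between mould0 and pocket1 below 0.018 m and z of mould0 in the frame of pocket1 between -0.004 and 0.004 m) or (horizontal distance between mould0 and pocket2 below 0.018 m and z of mould0 in the frame of pocket2 between -0.004 and 0.004 m) or (horizontal distance between mould0 and pocket3 below 0.018 m and z of mould0 in the frame of pocket3 between -0.004 and 0.004 m)) and ((horizontal distance between mould1 and pocket0 below 0.018 m and z of mould1 in the frame of pocket0 between -0.004 and 0.004 m) or (horizontal distance between mould1 and pocket1 below 0.018 m and z of mould1 in the frame of pocket1 between -0.004 and 0.004 m) or (horizontal distance between mould1 and pocket2 below 0.018 m and z of mould1 in the frame of pocket2 between -0.004 and 0.004 m) or (horizontal distance between mould1 and pocket3 below 0.018 m and z of mould1 in the frame of pocket3 between -0.004 and 0.004 m)) and ((horizontal distance between mould2 and pocket0 below 0.018 m and z of mould2 in the frame of pocket0 between -0.004 and 0.004 m) or (horizontal distance between mould2 and pocket1 below 0.018 m and z of mould2 in the frame of pocket1 between -0.004 and 0.004 m) or (horizontal distance between mould2 and pocket2 below 0.018 m and z of mould2 in the frame of pocket2 between -0.004 and 0.004 m) or (horizontal distance between mould2 and pocket3 below 0.018 m and z of mould2 in the frame of pocket3 between -0.004 and 0.004 m)) and ((horizontal distance between mould3 and pocket0 below 0.018 m and z of mould3 in the frame of pocket0 between -0.004 and 0.004 m) or (horizontal distance between mould3 and pocket1 below 0.018 m and z of mould3 in the frame of pocket1 between -0.004 and 0.004 m) or (horizontal distance between mould3 and pocket2 below 0.018 m and z of mould3 in the frame of pocket2 between -0.004 and 0.004 m) or (horizontal distance between mould3 and pocket3 below 0.018 m and z of mould3 in the frame of pocket3 between -0.004 and 0.004 m)) and linear speed of each of carrier, mould0, mould1, mould2, mould3 below 0.02 m/s); the robot touches nothing.
It fails at once if a bystander is pushed more than 50 mm from its place (distance of any of round_mould, ribbon, cake_ring, spatula, bowl, jar, cartons from where it was at the start of the episode above 0.05 m).
Of mould0, mould1, mould2, mould3 only 3 to 4 are there at a start; the rules pass over those that are not, and their reading is None.
At some moment in a run one of mould0, mould1, mould2, mould3 may be knocked a few centimetres aside while the robot is not near it.
Once in a run the grip may slacken for a moment while it holds something.
It also fails if it takes over 208 s, if anything falls off the work surface, if the arm or the gripper's body presses on something with over 40 N, if the wrist force passes 120 N, or if a joint passes its speed limit or range.

## Working session

There is one attempt and no reset: what is moved stays moved. The work goes in short steps, Python scripts to look and compute and a tool call to move; the robot and the scene stay as the last step left them, time stands still between calls to the robot, and variables do not carry over. Pictures are saved under pics/ and viewed, at most 14 in all, crops included, and the job is handed in when it is done.

Besides the shell and the picture viewer there is one more tool, called by a JSON object that holds its "method" and its "body". apply_moves: Moves the arm, as the interface text tells. Its arguments: {"type":"object","properties":{"deltas":{"type":"array"},"grip_force":{"type":"number"}},"required":["deltas"]}

```bash
mkdir -p pics; ls
python3 - <<'E'
from bench import *
import cv2
print(sense())
for n in("scene","top"):
    print(n,camera_info(n)); cv2.imwrite(f"pics/{n}0.png",cv2.resize(snapshot(n)[:,:,::-1],None,fx=1.5,fy=1.5))
E
```

```text
pics
{'time': 0.0, 'joint_pos': array([-7.55949180e+01,  7.51696942e+00,  8.53294274e+01, -6.25174863e-04,
        8.72606202e+01, -4.89297880e+00]), 'qd': array([-0.00585426,  0.00546396, -0.09718818, -0.08144759, -0.05918775,
       -0.05885995]), 'joint_efforts': array([ 1.21492511e-03, -5.69396281e+01, -5.00548053e+01, -1.23489172e-04,
        1.48564309e-02,  2.23206814e-05]), 'tool_pos': array([ 198.1775855 , -565.77418167,  244.22357467]), 'tcp_rot': array([-1.79893320e+02, -8.50586695e-03,  1.92980834e+01]), 'ft_force': array([0.21668021, 0.10494844, 0.56817501]), 'wrist_torque': array([-0.01901666, -0.0441991 , -0.0187793 ]), 'grip_force': 0.0, 'finger_gap': 85.28010701826693}
scene {'vertical_fov': 47.046309039543985, 'cx': 258.8313768221634, 'cy': 189.62154732487653, 'k1': 0.046544278850171934, 'origin': array([1233.81836644, -735.26362904,  795.51056473]), 'rotation': array([54.50767518, -0.92299185, 42.93264014])}
top {'vertical_fov': 42.0002456132511, 'cx': 250.4784340222221, 'cy': 202.11729565514298, 'k1': -0.1715253321230347, 'origin': array([ 461.27623215,   -1.5817092 , 1441.31727945]), 'rotation': array([  3.48836553,  -0.7858753 , -91.21989964])}
```

View pics/scene0.png

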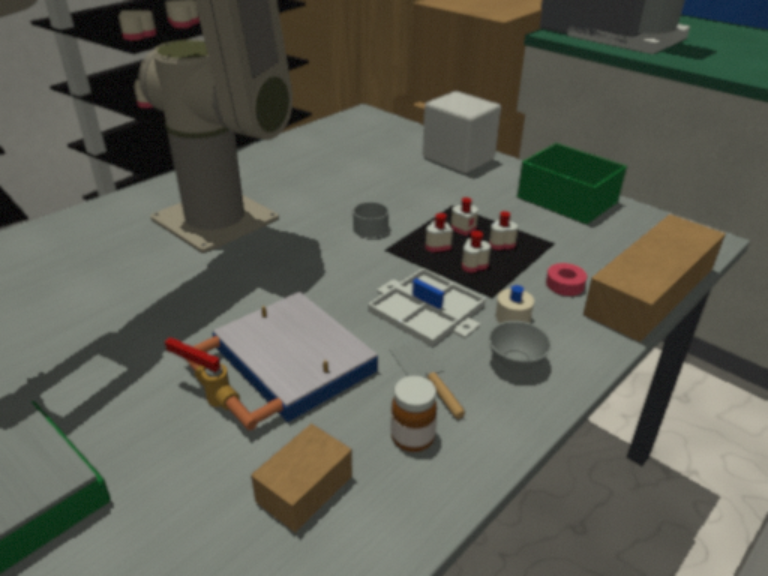

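View pics/top0.png

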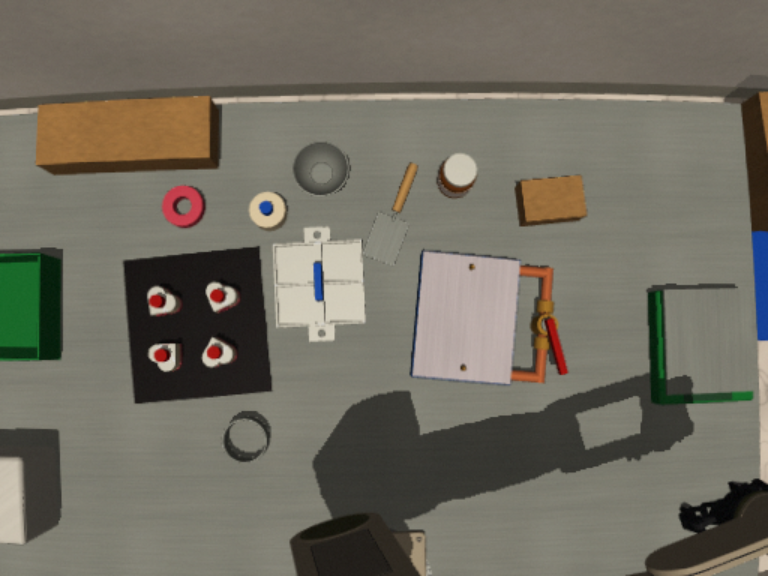

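The scene view shows 4 heart moulds (red knobs), the carrier with its blue plate, the pegs and the red lever. In the top view (×1.5), the knobs are at (157,300), (218,296), (162,354) and (215,351), the plate at (319,283), the pegs at (472,267) and (463,368), and the lever pivot at (543,325). The lever is near open.

```bash
cat > h.py <<'E'
from bench import *
import numpy as np, cv2
from scipy.spatial.transform import Rotation as Ro
C={n:camera_info(n) for n in("scene","top")}
def R(n): return Ro.from_euler('xyz',C[n]['rotation'],degrees=True).as_matrix()
def K(n):
    f=192/np.tan(np.radians(C[n]['vertical_fov']/2)); return np.array([[f,0,C[n]['cx']],[0,f,C[n]['cy']],[0,0,1.]])
def ray(n,uv):
    p=cv2.undistortPoints(np.float64([[uv]]),K(n),np.array([C[n]['k1'],0,0,0,0]))[0,0]  # k1 on slopes
    d=R(n)@np.array([p[0],-p[1],-1]); return C[n]['origin'],d/np.linalg.norm(d)
def proj(n,P):
    c=(np.asarray(P,float)-C[n]['origin'])@R(n); s=np.array([c[0],-c[1]])/-c[2]
    s*=1+C[n]['k1']*(s@s); k=K(n); return np.array([k[0,0]*s[0]+k[0,2],k[1,1]*s[1]+k[1,2]])
def plane(n,uv,z):
    o,d=ray(n,uv); return o+d*(z-o[2])/d[2]
def tri(a,b):  # scene uv, top uv -> point, miss
    o,d=ray("scene",a); p,e=ray("top",b)
    t=np.linalg.lstsq(np.c_[d,-e],p-o,rcond=None)[0]; A,B=o+d*t[0],p+e*t[1]
    return (A+B)/2,np.linalg.norm(A-B)
def mask(im,c):
    h=cv2.cvtColor(im,cv2.COLOR_RGB2HSV)
    if c=="red":return cv2.inRange(h,(0,180,70),(4,255,255))|cv2.inRange(h,(176,200,70),(180,255,255))
    if c=="blue":return cv2.inRange(h,(105,150,60),(125,255,255))
    if c=="white":return cv2.inRange(h,(0,0,150),(180,40,255))
    if c=="brass":return cv2.inRange(h,(12,90,40),(28,255,255))
def blobs(im,c,amin=8):
    n,l,s,ce=cv2.connectedComponentsWithStats(mask(im,c))
    return [(s[i,4],ce[i].round(2),s[i,:4]) for i in range(1,n) if s[i,4]>=amin]
E
python3 - <<'E'
from h import *
for n in C:
    im=snapshot(n); cv2.imwrite(f"pics/{n}_raw.png",im[:,:,::-1])
    for c in("red","blue","brass"):
        for b in blobs(im,c,6): print(n,c,b[0],b[1],b[2], plane(n,b[1],60).round(0))
E
```

```text
scene red 30 [310.43 136.03] [309 132   4   9] [450. 388.  60.]
scene red 43 [293.49 145.91] [291 142   7  10] [452. 293.  60.]
scene red 33 [335.94 145.12] [334 142   5   8] [550. 397.  60.]
scene red 58 [317.28 157.88] [314 154   8  10] [555. 287.  60.]
scene red 270 [127.96 235.47] [111 226  35  21] [ 441. -342.   60.]
scene blue 793 [486.6    6.87] [455   0  57  19] [ 194. 2664.   60.]
scene blue 207 [284.87 195.31] [276 186  19  19] [611.  59.  60.]
scene blue 54 [344.11 195.19] [341 191   7  10] [732. 177.  60.]
scene blue 16 [173.5 255.5] [166 248  16  16] [ 578. -308.   60.]
scene brass 11703 [272.31  36.48] [186   0 176 105] [-403. 1151.   60.]
scene brass 4309 [434.61 183.8 ] [390 143  93  84] [890. 410.  60.]
scene brass 10 [175.5 207.5] [175 205   2   6] [ 435. -190.   60.]
scene brass 12 [216.5 244. ] [216 241   2   7] [ 622. -211.   60.]
scene brass 455 [143.88 257.79] [129 243  31  31] [ 534. -361.   60.]
scene brass 223 [297.72 264.13] [286 249  23  30] [ 808. -127.   60.]
scene brass 304 [275.51 277.43] [262 267  29  19] [ 798. -194.   60.]
scene brass 2830 [201.19 3
[... 456 characters left out ...]
[173 134   9  10] [729. 180.  60.]
top blue 623 [507.14 187.26] [501 154  11  73] [ 573. -778.   60.]
top blue 116 [211.63 187.23] [209 175   6  25] [589.  84.  60.]
top brass 1275 [504.44 104.15] [494  61  18  93] [ 823. -789.   60.]
top brass 5786 [85.1  89.79] [ 24  64 122  53] [878. 447.  60.]
top brass 221 [269.71 124.46] [262 109  17  33] [762. -81.  60.]
top brass 119 [301.2  122.02] [293 108  24  21] [ 768. -170.   60.]
top brass 1347 [366.73 133.11] [343 117  48  34] [ 734. -356.   60.]
top brass 9 [314.11 177.33] [313 176   3   4] [ 611. -201.   60.]
top brass 332 [361.45 215.62] [354 197  19  37] [ 501. -332.   60.]
top brass 9 [308.33 244.89] [307 244   4   3] [ 423. -180.   60.]
```

```bash
cat > m.py <<'E'
from h import *
def kn():
    s,t=snapshot("scene"),snapshot("top")
    S=[b for b in blobs(s,"red",15)]; T=[b for b in blobs(t,"red",15)]
    out=[]
    for b in T:
        best=min(((tri(a[1],b[1]),a) for a in S),key=lambda q:q[0][1])
        out.append((plane("top",b[1],80)[:2].round(1),best[0][0].round(1),round(best[0][1],1),b[0]))
    return s,t,out
def rectw(n,m,z):
    c=max(cv2.findContours(m,0,cv2.CHAIN_APPROX_NONE)[0],key=cv2.contourArea)
    r=cv2.boxPoints(cv2.minAreaRect(c)); return np.array([plane(n,p,z)[:2] for p in r])
E
python3 - <<'E'
from m import *
s,t,o=kn()
for k in o: print(*k)
# pegs
P=[tri(a,b) for a,b in(((175.5,206),(308.33,244.89)),((216.5,242),(314.11,177.33)))]
print("pegs",P,[plane("top",u,60).round(1) for u in((308.33,244.89),(314.11,177.33))])
# lever
m=mask(t,"red"); m[:,:340]=0; print("lever",rectw("top",m,88).round(1))
m=mask(t,"blue"); m[:,:200]=0;m[:,230:]=0; print("plate",rectw("top",m,55).round(1))
print(tri((284.87,195.31),(211.63,187.23)), plane("top",(211.63,187.23),55))
# hinge brass/top, base aluminium and carrier outline
cv2.imwrite("pics/tc.png",cv2.resize(t[140:260,170:390,::-1],None,fx=3.6,fy=3.6,interpolation=cv2.INTER_CUBIC))
cv2.imwrite("pics/sc.png",cv2.resize(s[170:290,100:330,::-1],None,fx=3.4,fy=3.4,interpolation=cv2.INTER_CUBIC))
E
```

```text
[564.9 268.7] [565.5 270.2  72.8] 0.2 54
[557.1 382.7] [557.5 385.9  67.5] 1.0 55
[ 457.7 -351.7] [ 457.9 -351.8   78.2] 0.8 180
[460.8 275.5] [461.6 278.4  69.6] 2.3 57
[457.2 374.6] [457.  378.4  65.9] 0.5 54
pegs [(array([ 422.99833329, -180.76696477,   53.56814793]), np.float64(0.23237190883050915)), (array([ 611.26488879, -202.19608428,   54.04807591]), np.float64(0.1977848973635861))] [array([ 423.2, -179.8,   60. ]), array([ 610.7, -201.3,   60. ])]
lever [[ 506.3 -331.8]
 [ 509.3 -345.1]
 [ 409.3 -367.5]
 [ 406.5 -354.2]]
plate [[623.3  92.6]
 [623.7  80. ]
 [556.2  77.1]
 [555.7  89.7]]
(array([590.73543527,  85.89628302,  35.37676637]), np.float64(0.38851037432404967)) [589.07043566  84.80568363  55.        ]
```

View pics/tc.png

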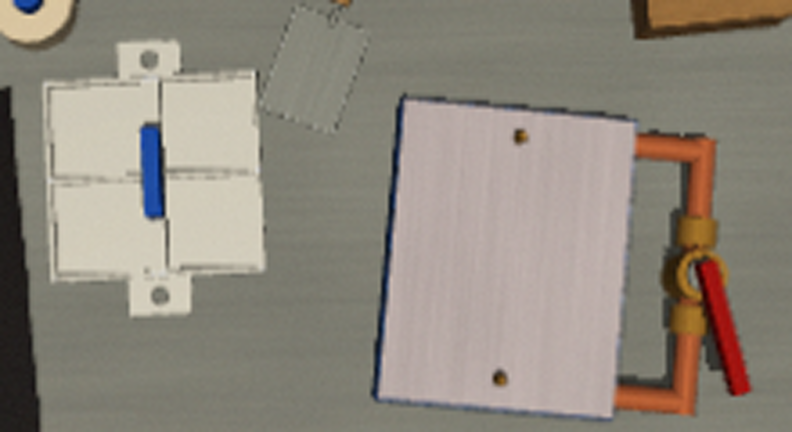

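View pics/sc.png

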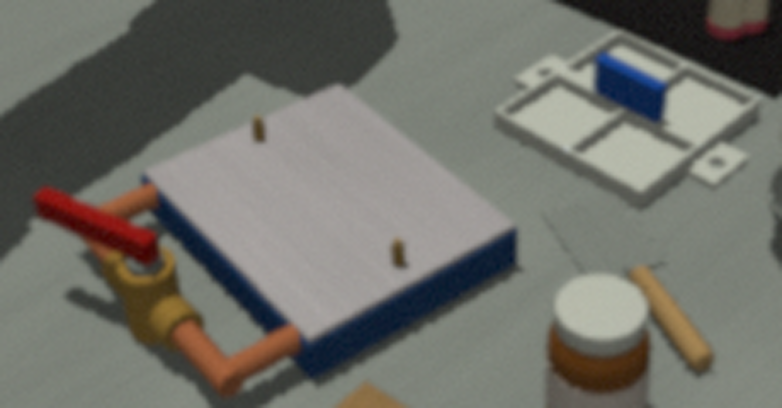

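The crops show the ear holes at crop (149,60) and (160,296), and the pegs at (519,135) and (500,378). The hinge worked out from the pegs, (500,-340), lies on the lever's centre line, and the lever is at about 1.24 rad. First I'll go above the lever grip point at (441.5,-353), yaw 12.7.

{"method": "apply_moves", "body": {"deltas": [[0.833, -0.334, 0.26, 0, 0, 0, 0.6], [0.833, -0.334, 0.26, 0, 0, 0, 0.6], [0.833, -0.334, 0.26, 0, 0, 0, 0.6], [0.833, -0.334, 0.26, 0, 0, 0, 0.6], [0.833, -0.334, 0.26, 0, 0, 0, 0.6], [0.833, -0.334, 0.26, 0, 0, 0, 0.6], [0.833, -0.334, 0.26, 0, 0, 0, 0.6], [0.833, -0.334, 0.26, 0, 0, 0, 0.6]]}}

```text
time: 1.3
tool_pos: [361.1, -423.9, 182.7]
tcp_rot: [180.0, -0.0, 19.3]
ft_force: [0.2, -0.3, 0.1]
finger_gap: 51.1
grip_force: 0.0
```

{"method": "apply_moves", "body": {"deltas": [[0.833, -0.334, 0.26, 0, 0, 0, 0.6], [0.833, -0.334, 0.26, 0, 0, 0, 0.6], [0.833, -0.334, 0.26, 0, 0, 0, 0.6], [0.833, -0.334, 0.26, 0, 0, 0, 0.6], [0, 0, 0, 0, 0, 0.72, 0.6], [0, 0, 0, 0, 0, 0.72, 0.6], [0, 0, 0, 0, 0, 0, 0.6], [0, 0, 0, 0, 0, 0, 0.6]]}}

```text
time: 2.3
tool_pos: [441.6, -353.8, 151.7]
tcp_rot: [180.0, -0.0, 12.8]
ft_force: [-0.5, -0.1, -0.2]
finger_gap: 51.4
grip_force: 0.0
```

```bash
cat > go.py <<'E'
# usage: go.py x y z yaw : tool-frame shift (units) from the measured pose, then turn (units)
import sys; from h import *
def show(x,y,z,yaw):
    s=sense(); p=s['tool_pos']; a=np.radians(s['tcp_rot'][2]); d=np.array([x,y,z])-p
    t=np.array([d[0]*np.cos(a)+d[1]*np.sin(a),d[0]*np.sin(a)-d[1]*np.cos(a),-d[2]])/30
    dy=(yaw-s['tcp_rot'][2]+180)%360-180
    print("t",s['time'],"pos",p.round(1),"rot",s['tcp_rot'].round(2),"F",s['ft_force'].round(1),"gap",round(s['finger_gap'],1),"j6",s['joint_pos'][5].round(1))
    print("shift units",t.round(2),"turn az units",round(-np.radians(dy)/.08,2))
if __name__=="__main__": show(*map(float,sys.argv[1:5]))
E
python3 go.py 441.5 -353.2 80 12.7
```

```text
t 2.3 pos [ 441.6 -353.8  151.7] rot [180.    -0.    12.76] F [-0.5 -0.1 -0.2] gap 51.4 j6 33.3
shift units [ 0.   -0.02  2.39] turn az units 0.01
```

{"method": "apply_moves", "body": {"deltas": [[0, 0, 0.8, 0, 0, 0, 0.6], [0, 0, 0.8, 0, 0, 0, 0.6], [0, 0, 0.79, 0, 0, 0, 0.6], [0, 0, 0, 0, 0, 0, 0.6], [0, 0, 0, 0, 0, 0, 0], [0, 0, 0, 0, 0, 0, 0], [0, 0, 0, 0, 0, 0, 0], [0, 0, 0, 0, 0, 0, 0]], "grip_force": 30}}

```text
time: 3.3
tool_pos: [442.4, -354.8, 81.6]
tcp_rot: [179.8, -0.1, 12.7]
ft_force: [-0.6, -1.8, 6.7]
finger_gap: 13.3
grip_force: 33.3
```

{"method": "apply_moves", "body": {"deltas": [[0, 0, 0, 0, 0, 0, 0], [0.006, 0.16, 0, 0, 0, -1, 0], [0.006, 0.16, 0, 0, 0, -1, 0], [0.006, 0.16, 0, 0, 0, -1, 0], [0.006, 0.16, 0, 0, 0, -1, 0], [0.006, 0.16, 0, 0, 0, -1, 0], [0.006, 0.16, 0, 0, 0, -1, 0], [0, 0, 0, 0, 0, 0, 0]]}}

```text
time: 4.3
tool_pos: [454.9, -380.0, 81.6]
tcp_rot: [179.9, -0.0, 40.3]
ft_force: [-1.8, 0.6, 9.0]
finger_gap: 13.4
grip_force: 33.7
```

{"method": "apply_moves", "body": {"deltas": [[0.006, 0.16, 0, 0, 0, -1, 0], [0.006, 0.16, 0, 0, 0, -1, 0], [0.006, 0.16, 0, 0, 0, -1, 0], [0.006, 0.16, 0, 0, 0, -1, 0], [0.006, 0.16, 0, 0, 0, -1, 0], [0.006, 0.16, 0, 0, 0, -1, 0], [0.006, 0.16, 0, 0, 0, -1, 0], [0, 0, 0, 0, 0, 0, 0]]}}

```text
time: 5.3
tool_pos: [481.9, -397.9, 81.5]
tcp_rot: [-180.0, 0.0, 72.4]
ft_force: [-5.7, 3.6, 11.1]
finger_gap: 13.2
grip_force: 34.2
```

{"method": "apply_moves", "body": {"deltas": [[0.006, 0.16, 0, 0, 0, -1, 0], [0.006, 0.16, 0, 0, 0, -1, 0], [0, 0.06, 0, 0, 0, -0.3, 0], [0, 0, 0, 0, 0, 0, 0], [0, 0, 0, 0, 0, 0, 0.6], [0, 0, 0, 0, 0, 0, 0.6], [0, 0, 0, 0, 0, 0, 0.6], [0, 0, -0.4, 0, 0, 0, 0.6]]}}

```text
time: 6.3
tool_pos: [492.1, -399.5, 90.9]
tcp_rot: [-179.9, -0.1, 82.8]
ft_force: [-1.3, 0.2, 0.3]
finger_gap: 51.2
grip_force: 0.0
```

{"method": "apply_moves", "body": {"deltas": [[0, 0, -0.9, 0, 0, 0, 0.6], [0, 0, -1, 0, 0, 0, 0.6], [0, 0, -1, 0, 0, 0, 0.6], [0, 0, 0, 0, 0, 0, 0.6]]}}

```text
time: 6.8
tool_pos: [494.6, -401.9, 183.6]
tcp_rot: [179.7, 0.2, 82.8]
ft_force: [-0.1, -0.1, 0.7]
finger_gap: 51.4
grip_force: 0.0
```

```bash
python3 go.py 589 85 130 2.5
python3 - <<'E'
from m import *
s,t,o=kn()
for k in o: print(*k)
m=mask(t,"red"); m[:,:340]=0; r=rectw("top",m,88); print("lever",r.round(1))
# carrier ear holes: dark centroid in small window on white ear
g=cv2.cvtColor(t,cv2.COLOR_RGB2GRAY).astype(float)
H=[]
for c in((211.4,156.7),(214.4,222.2)):
    x,y=int(c[0]+.5),int(c[1]+.5); w=g[y-5:y+6,x-5:x+6]; W=np.clip(np.percentile(w,60)-10-w,0,None)
    yy,xx=np.mgrid[-5:6,-5:6]; W[(yy**2+xx**2)>14]=0
    u=(x+(W*xx).sum()/W.sum(),y+(W*yy).sum()/W.sum()); H.append(plane("top",u,4)[:2]); print(u,H[-1].round(1))
H=np.array(H); print("centre",H.mean(0),"len",np.linalg.norm(H[0]-H[1]),"yaw",np.degrees(np.arctan2(*(H[0]-H[1])[::-1])))
E
```

```text
t 6.8 pos [ 494.6 -401.9  183.6] rot [179.68   0.24  82.83] F [-0.1 -0.1  0.7] gap 51.4 j6 -36.5
shift units [16.49  1.1   1.79] turn az units 17.52
[564.8 268.5] [565.7 270.1  72.7] 0.7 53
[557.1 382.7] [557.5 385.9  67. ] 1.3 55
[ 495.8 -378.9] [ 495.3 -381.    75.4] 2.1 152
[460.6 275.5] [461.6 278.5  69.7] 2.6 59
[457.2 374.6] [456.9 378.2  66.2] 0.6 54
lever [[ 493.5 -330.9]
 [ 507.6 -332.7]
 [ 496.8 -428.8]
 [ 482.7 -426.9]]
(np.float64(210.92137096774192), np.float64(156.2063172043011)) [684.2  88.7]
(np.float64(213.98164556962024), np.float64(221.6753164556962)) [494.3  82.9]
centre [589.2390875  85.7850997] len 189.91287876964284 yaw 1.7534759822247454
```

{"method": "apply_moves", "body": {"deltas": [[0.97, 0.065, 0.07, 0, 0, 0, 0.6], [0.97, 0.065, 0.07, 0, 0, 0, 0.6], [0.97, 0.065, 0.07, 0, 0, 0, 0.6], [0.97, 0.065, 0.07, 0, 0, 0, 0.6], [0.97, 0.065, 0.07, 0, 0, 0, 0.6], [0.97, 0.065, 0.07, 0, 0, 0, 0.6], [0.97, 0.065, 0.07, 0, 0, 0, 0.6], [0.97, 0.065, 0.07, 0, 0, 0, 0.6]]}}

```text
time: 7.9
tool_pos: [536.6, -169.9, 160.4]
tcp_rot: [-179.8, -0.0, 82.8]
ft_force: [0.6, -1.0, 0.6]
finger_gap: 51.0
grip_force: 0.0
```

{"method": "apply_moves", "body": {"deltas": [[0.97, 0.065, 0.07, 0, 0, 0, 0.6], [0.97, 0.065, 0.07, 0, 0, 0, 0.6], [0.97, 0.065, 0.07, 0, 0, 0, 0.6], [0.97, 0.065, 0.07, 0, 0, 0, 0.6], [0.97, 0.065, 0.07, 0, 0, 0, 0.6], [0.97, 0.065, 0.07, 0, 0, 0, 0.6], [0.97, 0.065, 0.07, 0, 0, 0, 0.6], [0.97, 0.065, 0.07, 0, 0, 0, 0.6]]}}

```text
time: 8.9
tool_pos: [581.0, 58.7, 143.5]
tcp_rot: [-179.8, 0.0, 82.8]
ft_force: [0.4, -0.7, 0.5]
finger_gap: 51.1
grip_force: 0.0
```

{"method": "apply_moves", "body": {"deltas": [[0.97, 0.065, 0, 0, 0, 0, 0.6], [0, 0, 0, 0, 0, 1, 0.6], [0, 0, 0, 0, 0, 1, 0.6], [0, 0, 0, 0, 0, 1, 0.6], [0, 0, 0, 0, 0, 1, 0.6], [0, 0, 0, 0, 0, 1, 0.6], [0, 0, 0, 0, 0, 1, 0.6], [0, 0, 0, 0, 0, 1, 0.6]]}}

```text
time: 9.9
tool_pos: [586.4, 86.3, 143.5]
tcp_rot: [-179.9, 0.1, 50.6]
ft_force: [0.2, 0.0, -0.3]
finger_gap: 51.3
grip_force: 0.0
```

{"method": "apply_moves", "body": {"deltas": [[0, 0, 0, 0, 0, 1, 0.6], [0, 0, 0, 0, 0, 1, 0.6], [0, 0, 0, 0, 0, 1, 0.6], [0, 0, 0, 0, 0, 1, 0.6], [0, 0, 0, 0, 0, 1, 0.6], [0, 0, 0, 0, 0, 1, 0.6], [0, 0, 0, 0, 0, 1, 0.6], [0, 0, 0, 0, 0, 1, 0.6]]}}

```text
time: 10.9
tool_pos: [586.4, 86.3, 143.5]
tcp_rot: [-180.0, 0.2, 13.9]
ft_force: [-0.2, 0.3, -0.5]
finger_gap: 51.0
grip_force: 0.0
```

{"method": "apply_moves", "body": {"deltas": [[0, 0, 0, 0, 0, 1, 0.6], [0, 0, 0, 0, 0, 1, 0.6], [0, 0, 0, 0, 0, 0.58, 0.6], [0, 0, 0, 0, 0, 0, 0.6], [0, 0, 0, 0, 0, 0, 0.6]]}}

```text
time: 11.52
tool_pos: [587.0, 86.4, 144.5]
tcp_rot: [180.0, 0.1, 2.3]
ft_force: [-0.6, -0.0, -0.6]
finger_gap: 51.2
grip_force: 0.0
```

```bash
python3 go.py 589.1 85.3 45 2.2
python3 - <<'E'
from h import *
f=lambda x,y:((x+.5)/3.4-.5+100,(y+.5)/3.4-.5+170)
g=lambda x,y:((x+.5)/3.6-.5+170,(y+.5)/3.6-.5+140)
# far/near top corners of plate nearest the scene camera's far side (top-left) and right
print(tri(f(597,55),g(153,217)),tri(f(664,90),g(141,125)),tri(f(664,90),g(159,124)))
E
```

```text
t 11.525 pos [587.   86.4 144.5] rot [1.80e+02 9.00e-02 2.31e+00] F [-0.6 -0.  -0.6] gap 51.2 j6 91.1
shift units [0.07 0.04 3.32] turn az units 0.02
(array([553.84606486,  84.12382177,  52.04227731]), np.float64(0.0563960808812775)) (array([624.92543527,  91.5348697 ,  47.16987097]), np.float64(3.3508049457945788)) (array([627.92472442,  80.06702084,  54.31926834]), np.float64(5.5681124056860325))
```

{"method": "apply_moves", "body": {"deltas": [[0.07, 0.04, 0.9, 0, 0, 0, 0.6], [0, 0, 0.9, 0, 0, 0, 0.6], [0, 0, 0.9, 0, 0, 0, 0.6], [0, 0, 0.75, 0, 0, 0, 0.6], [0, 0, 0, 0, 0, 0, 0.6], [0, 0, 0, 0, 0, 0, 0], [0, 0, 0, 0, 0, 0, 0], [0, 0, 0, 0, 0, 0, 0]], "grip_force": 60}}

```text
time: 12.52
tool_pos: [591.0, 85.3, 43.7]
tcp_rot: [-180.0, -0.2, 2.2]
ft_force: [-0.7, -0.6, 3.9]
finger_gap: 12.9
grip_force: 59.9
```

{"method": "apply_moves", "body": {"deltas": [[0, 0, 0, 0, 0, 0, 0], [0, 0, -0.5, 0, 0, 0, 0], [0, 0, -0.8, 0, 0, 0, 0], [0, 0, -0.8, 0, 0, 0, 0], [0, 0, -0.8, 0, 0, 0, 0], [0, 0, -0.8, 0, 0, 0, 0], [0, 0, 0, 0, 0, 0, 0], [0, 0, 0, 0, 0, 0, 0]]}}

```text
time: 13.52
tool_pos: [589.0, 85.3, 151.9]
tcp_rot: [180.0, 0.1, 2.3]
ft_force: [-0.0, -0.3, -3.6]
finger_gap: 12.7
grip_force: 58.8
```

```bash
python3 go.py 517 -191 150 -6.5
```

```text
t 13.525 pos [589.   85.3 151.9] rot [1.80e+02 8.00e-02 2.25e+00] F [-0.  -0.3 -3.6] gap 12.7 j6 91.1
shift units [-2.76  9.11  0.06] turn az units 1.91
```

{"method": "apply_moves", "body": {"deltas": [[-0.276, 0.911, 0, 0, 0, 0, 0], [-0.276, 0.911, 0, 0, 0, 0, 0], [-0.276, 0.911, 0, 0, 0, 0, 0], [-0.276, 0.911, 0, 0, 0, 0, 0], [-0.276, 0.911, 0, 0, 0, 0, 0], [-0.276, 0.911, 0, 0, 0, 0, 0], [-0.276, 0.911, 0, 0, 0, 0, 0], [-0.276, 0.911, 0, 0, 0, 0, 0]]}}

```text
time: 14.52
tool_pos: [530.7, -136.3, 150.9]
tcp_rot: [-179.9, 0.2, 2.2]
ft_force: [0.2, -0.0, -3.8]
finger_gap: 13.2
grip_force: 58.9
```

{"method": "apply_moves", "body": {"deltas": [[-0.276, 0.911, 0, 0, 0, 0, 0], [-0.276, 0.911, 0, 0, 0, 0, 0], [0, 0, 0, 0, 0, 0.955, 0], [0, 0, 0.4, 0, 0, 0.955, 0], [0, 0, 0.4, 0, 0, 0, 0], [0, 0, 0, 0, 0, 0, 0], [0, 0, 0, 0, 0, 0, 0]]}}

```text
time: 15.4
tool_pos: [517.6, -190.8, 128.6]
tcp_rot: [-180.0, 0.0, -6.4]
ft_force: [-0.0, -1.0, -4.2]
finger_gap: 13.1
grip_force: 59.1
```

```bash
python3 go.py 517 -191 105 -6.5
python3 - <<'E'
from h import *
t=snapshot("top");s=snapshot("scene")
a=cv2.resize(t[140:260,250:400,::-1],None,fx=4,fy=4,interpolation=cv2.INTER_CUBIC)
cv2.imwrite("pics/t1.png",a); cv2.imwrite("pics/s1.png",cv2.resize(s[130:270,110:270,::-1],None,fx=4,fy=4,interpolation=cv2.INTER_CUBIC))
E
```

```text
t 15.4 pos [ 517.6 -190.8  128.6] rot [-1.7999e+02  4.0000e-02 -6.4400e+00] F [-0.  -1.  -4.2] gap 13.1 j6 70.9
shift units [-0.02  0.01  0.79] turn az units 0.01
```

View pics/t1.png

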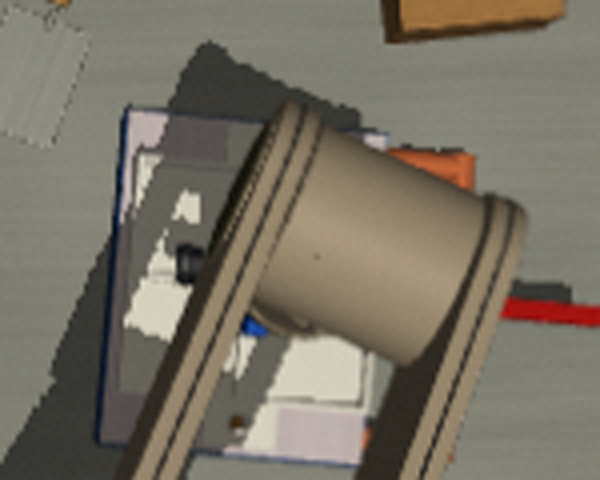

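View pics/s1.png

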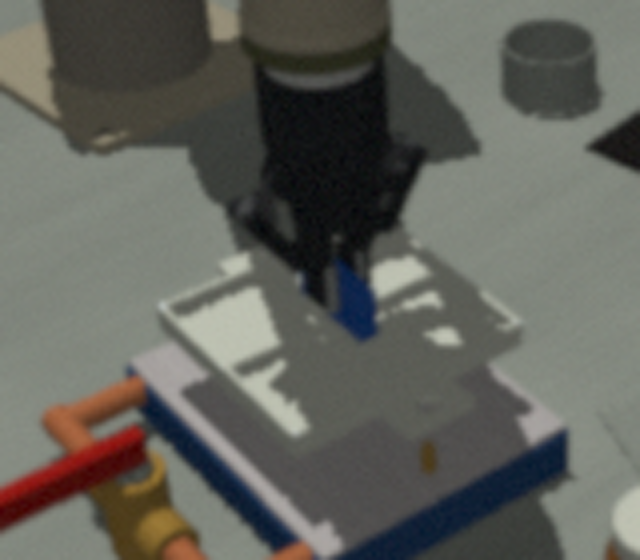

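{"method": "apply_moves", "body": {"deltas": [[-0.02, 0, 0.4, 0, 0, 0, 0], [0, 0, 0.4, 0, 0, 0, 0], [0, 0, 0.2, 0, 0, 0, 0], [0, 0, 0.15, 0, 0, 0, 0], [0, 0, 0.1, 0, 0, 0, 0], [0, 0, 0, 0, 0, 0, 0], [0, 0, 0, 0, 0, 0, 0]]}}

```text
time: 16.38
tool_pos: [517.4, -191.5, 91.4]
tcp_rot: [180.0, -0.1, -6.5]
ft_force: [2.5, -5.2, -4.9]
finger_gap: 12.6
grip_force: 59.2
```

```bash
python3 go.py 517 -191 83 -6.5
```

```text
t 16.375 pos [ 517.4 -191.5   91.4] rot [ 1.7995e+02 -5.0000e-02 -6.5100e+00] F [ 2.5 -5.2 -4.9] gap 12.6 j6 70.9
shift units [-0.02 -0.01  0.28] turn az units -0.0
```

{"method": "apply_moves", "body": {"deltas": [[0.01, 0.03, 0.1, 0, 0, 0, 0], [0, 0, 0.1, 0, 0, 0, 0], [0, 0, 0.06, 0, 0, 0, 0], [0, 0, 0, 0, 0, 0, 0], [0, 0, 0, 0, 0, 0, 0]]}}

```text
time: 17.0
tool_pos: [517.2, -191.9, 83.7]
tcp_rot: [-180.0, 0.0, -6.5]
ft_force: [-2.1, -2.2, 0.7]
finger_gap: 12.7
grip_force: 59.8
```

```bash
python3 go.py 517 -191 83 -6.5
```

```text
t 17.0 pos [ 517.2 -191.9   83.7] rot [-1.80e+02  2.00e-02 -6.51e+00] F [-2.1 -2.2  0.7] gap 12.7 j6 70.8
shift units [-0.01 -0.03  0.02] turn az units -0.0
```

{"method": "apply_moves", "body": {"deltas": [[0, 0, 0.06, 0, 0, 0, 0], [0, 0, 0.03, 0, 0, 0, 0], [0, 0, 0, 0, 0, 0, 0]]}}

```text
time: 17.38
tool_pos: [517.2, -191.9, 83.6]
tcp_rot: [180.0, 0.0, -6.5]
ft_force: [-14.9, 3.9, 25.2]
finger_gap: 12.7
grip_force: 63.6
```

{"method": "apply_moves", "body": {"deltas": [[0, 0, 0, 0, 0, 0, 0.5], [0, 0, 0, 0, 0, 0, 0.5], [0, 0, 0, 0, 0, 0, 0.5], [0, 0, -0.5, 0, 0, 0, 0.5], [0, 0, -1, 0, 0, 0, 0.5], [0, 0, -1, 0, 0, 0, 0.5], [0, 0, -1, 0, 0, 0, 0.5], [0, 0, 0, 0, 0, 0, 0.5]]}}

```text
time: 18.38
tool_pos: [519.4, -192.9, 190.2]
tcp_rot: [179.9, -0.4, -6.5]
ft_force: [1.0, 0.8, -0.3]
finger_gap: 42.6
grip_force: 0.0
```

```bash
python3 go.py 457 376.5 150 -6.5;python3 go.py 460.8 277 150 -6.5
```

```text
t 18.375 pos [ 519.4 -192.9  190.2] rot [179.88  -0.37  -6.51] F [ 1.   0.8 -0.3] gap 42.6 j6 70.8
shift units [ -4.22 -18.62   1.34] turn az units -0.0
t 18.375 pos [ 519.4 -192.9  190.2] rot [179.88  -0.37  -6.51] F [ 1.   0.8 -0.3] gap 42.6 j6 70.8
shift units [ -3.71 -15.34   1.34] turn az units -0.0
```

{"method": "apply_moves", "body": {"deltas": [[-0.232, -0.959, 0, 0, 0, 0, 0.6], [-0.232, -0.959, 0, 0, 0, 0, 0.6], [-0.232, -0.959, 0, 0, 0, 0, 0.6], [-0.232, -0.959, 0, 0, 0, 0, 0.6], [-0.232, -0.959, 0, 0, 0, 0, 0.6], [-0.232, -0.959, 0, 0, 0, 0, 0.6], [-0.232, -0.959, 0, 0, 0, 0, 0.6], [-0.232, -0.959, 0, 0, 0, 0, 0.6]]}}

```text
time: 19.38
tool_pos: [487.4, 44.0, 185.2]
tcp_rot: [180.0, 0.1, -6.5]
ft_force: [0.2, -0.6, -0.4]
finger_gap: 51.2
grip_force: 0.0
```

```bash
python3 go.py 460.8 277 120 -6.5
python3 - <<'E'
from m import *
s,t,o=kn()
for k in o: print(*k)
g=cv2.cvtColor(t,cv2.COLOR_RGB2GRAY)
cv2.imwrite("pics/t2.png",cv2.resize(t[140:270,250:400,::-1],None,fx=4,fy=4,interpolation=cv2.INTER_CUBIC))
E
```

```text
t 19.375 pos [487.4  44.  185.2] rot [ 1.80e+02  6.00e-02 -6.51e+00] F [ 0.2 -0.6 -0.4] gap 51.2 j6 95.7
shift units [-1.76 -7.61  2.17] turn az units -0.0
[564.9 268.7] [565.6 270.2  72.9] 0.5 54
[557.3 382.9] [557.7 386.   67.3] 1.3 54
[ 495.5 -382.5] [ 495.7 -383.2   77. ] 0.3 172
[460.8 275.5] [461.6 278.2  70.1] 2.1 57
[457.4 374.7] [457.  378.1  66.7] 0.9 55
```

View pics/t2.png

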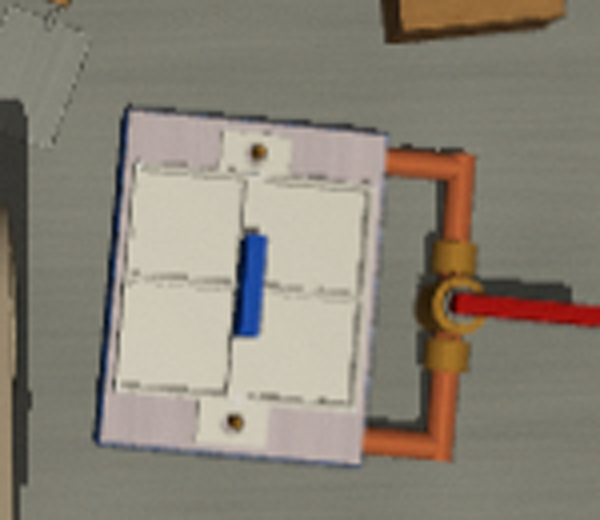

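The carrier sits with both pegs through its ear holes, at crop (258,152) and (236,422), and the lever is shut. Next is the first mould.

{"method": "apply_moves", "body": {"deltas": [[-0.22, -0.951, 0.1, 0, 0, 0, 0.6], [-0.22, -0.951, 0.1, 0, 0, 0, 0.6], [-0.22, -0.951, 0.1, 0, 0, 0, 0.6], [-0.22, -0.951, 0.1, 0, 0, 0, 0.6], [-0.22, -0.951, 0.1, 0, 0, 0, 0.6], [-0.22, -0.951, 0.1, 0, 0, 0, 0.6], [-0.22, -0.951, 0.1, 0, 0, 0, 0.6], [-0.22, -0.951, 0.1, 0, 0, 0, 0.6]]}}

```text
time: 20.48
tool_pos: [461.4, 276.0, 161.2]
tcp_rot: [180.0, 0.0, -6.5]
ft_force: [0.3, 0.8, -0.2]
finger_gap: 51.4
grip_force: 0.0
```

{"method": "apply_moves", "body": {"deltas": [[0, 0, 0.5, 0, 0, 0, 0.6], [0, 0, 0, 0, 0, 0, 0.6], [0, 0, 0, 0, 0, 0, 0.6]]}}

```text
time: 20.85
tool_pos: [461.6, 274.7, 146.6]
tcp_rot: [180.0, 0.0, -6.6]
ft_force: [-1.1, -0.1, 0.2]
finger_gap: 51.5
grip_force: 0.0
```

```bash
python3 go.py 460.8 277 71 -6.5
```

```text
t 20.85 pos [461.6 274.7 146.6] rot [ 1.7996e+02  4.0000e-02 -6.5700e+00] F [-1.1 -0.1  0.2] gap 51.5 j6 121.9
shift units [-0.03 -0.07  2.52] turn az units -0.01
```

{"method": "apply_moves", "body": {"deltas": [[-0.02, -0.05, 0.8, 0, 0, 0, 0.6], [0, 0, 0.8, 0, 0, 0, 0.6], [0, 0, 0.6, 0, 0, 0, 0.6], [0, 0, 0.32, 0, 0, 0, 0.6], [0, 0, 0, 0, 0, 0, 0.6], [0, 0, 0, 0, 0, 0, 0], [0, 0, 0, 0, 0, 0, 0], [0, 0, 0, 0, 0, 0, 0]], "grip_force": 40}}

```text
time: 21.85
tool_pos: [461.8, 277.7, 72.3]
tcp_rot: [-179.9, -0.1, -6.5]
ft_force: [0.4, -0.1, 3.3]
finger_gap: 22.6
grip_force: 40.5
```

{"method": "apply_moves", "body": {"deltas": [[0, 0, 0, 0, 0, 0, 0], [0, 0, -0.6, 0, 0, 0, 0], [0, 0, -1, 0, 0, 0, 0], [0, 0, -1, 0, 0, 0, 0], [0, 0, -1, 0, 0, 0, 0], [0, 0, -0.8, 0, 0, 0, 0], [0, 0, 0, 0, 0, 0, 0]]}}

```text
time: 22.72
tool_pos: [462.2, 278.0, 206.2]
tcp_rot: [-179.9, -0.2, -6.5]
ft_force: [0.8, -0.1, -2.3]
finger_gap: 22.7
grip_force: 40.3
```

```bash
python3 go.py 473.3 -230.5 205 -6.5
```

```text
t 22.725 pos [462.2 278.  206.2] rot [-179.86   -0.22   -6.5 ] F [ 0.8 -0.1 -2.3] gap 22.7 j6 122.1
shift units [ 2.29 16.8   0.04] turn az units -0.0
```

{"method": "apply_moves", "body": {"deltas": [[0.127, 0.933, 0, 0, 0, 0, 0], [0.127, 0.933, 0, 0, 0, 0, 0], [0.127, 0.933, 0, 0, 0, 0, 0], [0.127, 0.933, 0, 0, 0, 0, 0], [0.127, 0.933, 0, 0, 0, 0, 0], [0.127, 0.933, 0, 0, 0, 0, 0], [0.127, 0.933, 0, 0, 0, 0, 0], [0.127, 0.933, 0, 0, 0, 0, 0]]}}

```text
time: 23.72
tool_pos: [465.0, 50.6, 201.8]
tcp_rot: [180.0, 0.1, -6.5]
ft_force: [-0.1, -0.3, -2.0]
finger_gap: 22.5
grip_force: 40.2
```

{"method": "apply_moves", "body": {"deltas": [[0.127, 0.933, 0, 0, 0, 0, 0], [0.127, 0.933, 0, 0, 0, 0, 0], [0.127, 0.933, 0, 0, 0, 0, 0], [0.127, 0.933, 0, 0, 0, 0, 0], [0.127, 0.933, 0, 0, 0, 0, 0], [0.127, 0.933, 0, 0, 0, 0, 0], [0.127, 0.933, 0, 0, 0, 0, 0], [0.127, 0.933, 0, 0, 0, 0, 0]]}}

```text
time: 24.72
tool_pos: [469.9, -174.9, 201.7]
tcp_rot: [-179.9, 0.1, -6.5]
ft_force: [0.2, 0.3, -2.6]
finger_gap: 22.8
grip_force: 40.2
```

{"method": "apply_moves", "body": {"deltas": [[0.127, 0.933, 0, 0, 0, 0, 0], [0.127, 0.933, 0, 0, 0, 0, 0], [0, 0, 0, 0, 0, 0, 0], [0, 0, 0.6, 0, 0, 0, 0], [0, 0, 0, 0, 0, 0, 0], [0, 0, 0, 0, 0, 0, 0]]}}

```text
time: 25.48
tool_pos: [471.8, -230.0, 184.6]
tcp_rot: [-180.0, 0.1, -6.5]
ft_force: [0.1, 0.1, -1.1]
finger_gap: 22.7
grip_force: 40.4
```

```bash
python3 go.py 473.3 -230.5 115 -6.5;  python3 - <<'E'
from m import *
s,t,o=kn()
for k in o: print(*k)
cv2.imwrite("pics/s2.png",cv2.resize(s[120:270,110:270,::-1],None,fx=3.5,fy=3.5,interpolation=cv2.INTER_CUBIC))
E
```

```text
t 25.475 pos [ 471.8 -230.   184.6] rot [-1.7996e+02  7.0000e-02 -6.4500e+00] F [ 0.1  0.1 -1.1] gap 22.7 j6 64.9
shift units [0.05 0.01 2.32] turn az units 0.01
[564.9 268.7] [565.6 270.3  72.4] 0.4 54
[557.3 382.9] [557.5 385.9  67.1] 1.9 54
[457.4 374.7] [457.2 378.4  65.9] 0.5 55
```

View pics/s2.png

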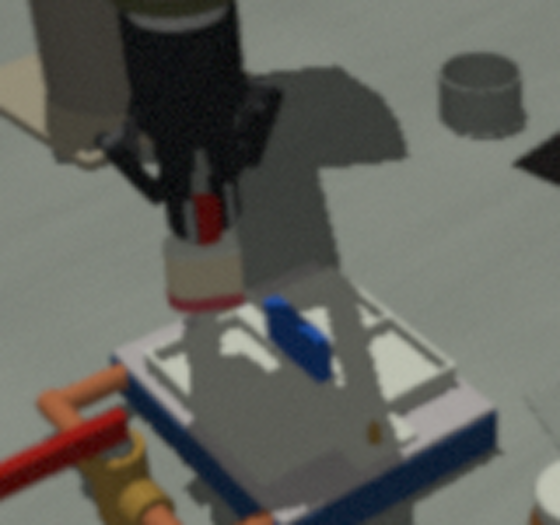

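The mould hangs upright in the jaws at crop (205,270), above the empty pocket. Lowering it.

{"method": "apply_moves", "body": {"deltas": [[0.04, 0, 0.7, 0, 0, 0, 0], [0, 0, 0.7, 0, 0, 0, 0], [0, 0, 0.5, 0, 0, 0, 0], [0, 0, 0.3, 0, 0, 0, 0], [0, 0, 0, 0, 0, 0, 0], [0, 0, 0, 0, 0, 0, 0]]}}

```text
time: 26.32
tool_pos: [473.8, -231.4, 120.2]
tcp_rot: [180.0, -0.1, -6.5]
ft_force: [1.1, -1.1, -1.9]
finger_gap: 22.9
grip_force: 40.4
```

{"method": "apply_moves", "body": {"deltas": [[0, 0, 0.06, 0, 0, 0, 0], [0, 0, 0, 0, 0, 0, 0]]}}

```text
time: 26.58
tool_pos: [473.4, -231.2, 117.8]
tcp_rot: [180.0, -0.0, -6.5]
ft_force: [0.1, -0.4, -1.5]
finger_gap: 22.7
grip_force: 40.4
```

{"method": "apply_moves", "body": {"deltas": [[0, 0, 0.06, 0, 0, 0, 0], [0, 0, 0, 0, 0, 0, 0]]}}

```text
time: 26.82
tool_pos: [473.2, -231.0, 115.5]
tcp_rot: [-180.0, 0.0, -6.5]
ft_force: [0.9, 0.6, -2.5]
finger_gap: 22.6
grip_force: 40.4
```

{"method": "apply_moves", "body": {"deltas": [[0, 0, 0.06, 0, 0, 0, 0], [0, 0, 0, 0, 0, 0, 0]]}}

```text
time: 27.08
tool_pos: [473.5, -231.3, 114.3]
tcp_rot: [180.0, -0.0, -6.5]
ft_force: [-0.3, -0.3, 2.1]
finger_gap: 23.0
grip_force: 40.5
```

{"method": "apply_moves", "body": {"deltas": [[0, 0, 0.04, 0, 0, 0, 0], [0, 0, 0, 0, 0, 0, 0]]}}

```text
time: 27.32
tool_pos: [473.8, -231.6, 114.3]
tcp_rot: [180.0, -0.1, -6.5]
ft_force: [-3.8, 1.8, 9.7]
finger_gap: 22.6
grip_force: 41.1
```

{"method": "apply_moves", "body": {"deltas": [[0, 0, 0, 0, 0, 0, 0.5], [0, 0, 0, 0, 0, 0, 0.5], [0, 0, 0, 0, 0, 0, 0.5], [0, 0, -0.5, 0, 0, 0, 0.5], [0, 0, -0.8, 0, 0, 0, 0.5], [0, 0, -0.8, 0, 0, 0, 0.5], [0, 0, -0.8, 0, 0, 0, 0.5], [0, 0, 0, 0, 0, 0, 0.5]]}}

```text
time: 28.32
tool_pos: [474.8, -232.0, 203.2]
tcp_rot: [179.9, -0.3, -6.5]
ft_force: [0.5, -0.4, -0.0]
finger_gap: 42.6
grip_force: 0.0
```

```bash
python3 go.py 565.3 270.3 150 -6.5;  python3 - <<'E'
from m import *
s,t,o=kn()
for k in o: print(*k)
E
```

```text
t 28.325 pos [ 474.8 -232.   203.2] rot [179.87  -0.29  -6.51] F [ 0.5 -0.4 -0. ] gap 42.6 j6 64.9
shift units [  1.1  -16.98   1.77] turn az units -0.0
[564.9 268.7] [565.5 270.2  73. ] 0.3 54
[557.3 382.9] [557.6 386.   67.1] 1.5 54
[457.4 374.7] [457.1 378.1  66.9] 0.7 55
```

{"method": "apply_moves", "body": {"deltas": [[0.061, -0.943, 0, 0, 0, 0, 0.5], [0.061, -0.943, 0, 0, 0, 0, 0.5], [0.061, -0.943, 0, 0, 0, 0, 0.5], [0.061, -0.943, 0, 0, 0, 0, 0.5], [0.061, -0.943, 0, 0, 0, 0, 0.5], [0.061, -0.943, 0, 0, 0, 0, 0.5], [0.061, -0.943, 0, 0, 0, 0, 0.5], [0.061, -0.943, 0, 0, 0, 0, 0.5]]}}

```text
time: 29.42
tool_pos: [512.8, -6.9, 198.3]
tcp_rot: [180.0, 0.1, -6.5]
ft_force: [0.2, 0.2, -0.6]
finger_gap: 42.6
grip_force: 0.0
```

{"method": "apply_moves", "body": {"deltas": [[0.061, -0.943, 0, 0, 0, 0, 0.5], [0.061, -0.943, 0, 0, 0, 0, 0.5], [0.061, -0.943, 0, 0, 0, 0, 0.5]]}}

```text
time: 29.8
tool_pos: [527.8, 76.7, 198.2]
tcp_rot: [180.0, 0.1, -6.5]
ft_force: [-0.3, 0.1, -0.1]
finger_gap: 42.9
grip_force: 0.0
```

```bash
python3 go.py 565.3 270.3 150 -6.5;  python3 - <<'E'
from m import *
s,t,o=kn()
for k in o: print(*k)
cv2.imwrite("pics/s3.png",cv2.resize(s[120:270,110:270,::-1],None,fx=3.5,fy=3.5,interpolation=cv2.INTER_CUBIC))
E
```

```text
t 29.8 pos [527.8  76.7 198.2] rot [ 1.7998e+02  1.4000e-01 -6.5100e+00] F [-0.3  0.1 -0.1] gap 42.9 j6 99.3
shift units [ 0.51 -6.55  1.61] turn az units -0.0
[564.9 268.7] [565.5 270.2  73. ] 0.3 54
[557.1 382.7] [557.5 385.9  67.3] 1.2 55
[ 495.5 -382.8] [ 495.6 -383.6   76.9] 0.2 171
[ 473.2 -237.5] [ 473.2 -231.8  110.6] 1.0 58
[457.4 374.7] [457.1 378.1  66.9] 0.7 55
```

Mould 1 stands in its pocket: its knob centroid is at z≈110.6 against 110 expected, 1–2 mm off the pocket centre.

{"method": "apply_moves", "body": {"deltas": [[0.07, -0.92, 0.2, 0, 0, 0, 0.5], [0.07, -0.92, 0.2, 0, 0, 0, 0.5], [0.07, -0.92, 0.2, 0, 0, 0, 0.5], [0.07, -0.92, 0.2, 0, 0, 0, 0.5], [0.07, -0.92, 0.2, 0, 0, 0, 0.5], [0.07, -0.92, 0.2, 0, 0, 0, 0.5], [0.07, -0.92, 0.2, 0, 0, 0, 0.5], [0, 0, 0, 0, 0, 0, 0.5]]}}

```text
time: 30.9
tool_pos: [564.1, 266.6, 155.7]
tcp_rot: [179.9, 0.2, -6.4]
ft_force: [-0.3, -1.2, -0.0]
finger_gap: 42.9
grip_force: 0.0
```

{"method": "apply_moves", "body": {"deltas": [[0, 0, 0, 0, 0, 0, 0.5]]}}

```text
time: 31.02
tool_pos: [564.7, 265.0, 156.9]
tcp_rot: [179.9, 0.1, -6.5]
ft_force: [-0.6, -0.7, -0.8]
finger_gap: 43.0
grip_force: 0.0
```

```bash
python3 go.py 565.3 270.3 71 -6.5
```

```text
t 31.025 pos [564.7 265.  156.9] rot [ 1.7993e+02  7.0000e-02 -6.5100e+00] F [-0.6 -0.7 -0.8] gap 43.0 j6 117.0
shift units [-0.   -0.18  2.86] turn az units -0.0
```

{"method": "apply_moves", "body": {"deltas": [[0.02, -0.15, 0.8, 0, 0, 0, 0.5], [0, 0, 0.9, 0, 0, 0, 0.5], [0, 0, 0.8, 0, 0, 0, 0.5], [0, 0, 0.35, 0, 0, 0, 0.5], [0, 0, 0, 0, 0, 0, 0.5], [0, 0, 0, 0, 0, 0, 0], [0, 0, 0, 0, 0, 0, 0], [0, 0, 0, 0, 0, 0, 0]]}}

```text
time: 32.02
tool_pos: [567.0, 270.7, 73.6]
tcp_rot: [-180.0, -0.1, -6.5]
ft_force: [-0.4, -2.2, 5.1]
finger_gap: 22.4
grip_force: 39.7
```

{"method": "apply_moves", "body": {"deltas": [[0, 0, 0, 0, 0, 0, 0], [0, 0, -0.6, 0, 0, 0, 0], [0, 0, -1, 0, 0, 0, 0], [0, 0, -1, 0, 0, 0, 0], [0, 0, -1, 0, 0, 0, 0], [0, 0, -0.8, 0, 0, 0, 0], [0, 0, 0, 0, 0, 0, 0]]}}

```text
time: 32.9
tool_pos: [567.6, 271.2, 207.7]
tcp_rot: [-179.8, -0.3, -6.5]
ft_force: [0.0, 1.1, -1.2]
finger_gap: 22.8
grip_force: 39.4
```

```bash
python3 go.py 550.8 -239.3 205 -6.5
```

```text
t 32.9 pos [567.6 271.2 207.7] rot [-179.85   -0.27   -6.5 ] F [ 0.   1.1 -1.2] gap 22.8 j6 117.4
shift units [ 1.37 16.97  0.09] turn az units 0.0
```

{"method": "apply_moves", "body": {"deltas": [[0.076, 0.943, 0, 0, 0, 0, 0], [0.076, 0.943, 0, 0, 0, 0, 0], [0.076, 0.943, 0, 0, 0, 0, 0], [0.076, 0.943, 0, 0, 0, 0, 0], [0.076, 0.943, 0, 0, 0, 0, 0], [0.076, 0.943, 0, 0, 0, 0, 0], [0.076, 0.943, 0, 0, 0, 0, 0], [0.076, 0.943, 0, 0, 0, 0, 0]]}}

```text
time: 33.9
tool_pos: [557.7, 42.8, 202.7]
tcp_rot: [180.0, 0.1, -6.5]
ft_force: [-0.0, -0.3, -1.5]
finger_gap: 22.6
grip_force: 39.4
```

{"method": "apply_moves", "body": {"deltas": [[0.076, 0.943, 0, 0, 0, 0, 0], [0.076, 0.943, 0, 0, 0, 0, 0], [0.076, 0.943, 0, 0, 0, 0, 0], [0.076, 0.943, 0, 0, 0, 0, 0], [0.076, 0.943, 0, 0, 0, 0, 0], [0.076, 0.943, 0, 0, 0, 0, 0], [0.076, 0.943, 0, 0, 0, 0, 0], [0.076, 0.943, 0, 0, 0, 0, 0]]}}

```text
time: 34.9
tool_pos: [550.3, -183.9, 202.6]
tcp_rot: [-180.0, 0.1, -6.5]
ft_force: [-0.5, 0.2, -1.7]
finger_gap: 22.2
grip_force: 39.4
```

{"method": "apply_moves", "body": {"deltas": [[0.076, 0.943, 0, 0, 0, 0, 0], [0.076, 0.943, 0, 0, 0, 0, 0], [0, 0, 0, 0, 0, 0, 0], [0, 0, 0.6, 0, 0, 0, 0], [0, 0, 0, 0, 0, 0, 0], [0, 0, 0, 0, 0, 0, 0]]}}

```text
time: 35.65
tool_pos: [549.0, -239.1, 185.4]
tcp_rot: [-180.0, 0.1, -6.5]
ft_force: [0.1, -0.1, -1.8]
finger_gap: 22.5
grip_force: 39.6
```

```bash
python3 go.py 550.8 -239.3 120 -6.5;  python3 - <<'E'
from m import *
s,t,o=kn()
for k in o: print(*k)
for b in blobs(s,"red",6):print(b)
E
```

```text
t 35.65 pos [ 549.  -239.1  185.4] rot [-1.7996e+02  7.0000e-02 -6.4500e+00] F [ 0.1 -0.1 -1.8] gap 22.5 j6 68.0
shift units [ 0.06 -0.    2.18] turn az units 0.01
[557.1 382.7] [557.4 385.8  67.1] 1.6 55
[ 499.3 -351.3] [ 492.3 -366.8   63.7] 26.7 61
[ 473.2 -240.5] [ 473.7 -233.9  112.2] 2.5 40
[457.4 374.7] [457.1 378.4  65.8] 0.8 55
(np.int32(29), array([310.45, 136.17]), array([309, 133,   4,   8], dtype=int32))
(np.int32(36), array([335.78, 145.28]), array([334, 142,   5,   8], dtype=int32))
(np.int32(46), array([186.04, 196.26]), array([183, 190,   6,  14], dtype=int32))
(np.int32(67), array([169.75, 205.36]), array([166, 200,   8,  13], dtype=int32))
(np.int32(353), array([125.08, 249.37]), array([104, 237,  42,  26], dtype=int32))
```

{"method": "apply_moves", "body": {"deltas": [[0.05, 0, 0.7, 0, 0, 0, 0], [0, 0, 0.7, 0, 0, 0, 0], [0, 0, 0.5, 0, 0, 0, 0], [0, 0, 0.3, 0, 0, 0, 0], [0, 0, 0.06, 0, 0, 0, 0], [0, 0, 0, 0, 0, 0, 0]]}}

```text
time: 36.5
tool_pos: [551.0, -240.5, 118.9]
tcp_rot: [180.0, -0.0, -6.5]
ft_force: [0.5, -0.6, -1.6]
finger_gap: 22.8
grip_force: 39.6
```

{"method": "apply_moves", "body": {"deltas": [[0, 0, 0.06, 0, 0, 0, 0], [0, 0, 0, 0, 0, 0, 0]]}}

```text
time: 36.75
tool_pos: [550.9, -240.4, 117.0]
tcp_rot: [180.0, -0.0, -6.5]
ft_force: [0.5, -1.0, -2.3]
finger_gap: 22.3
grip_force: 39.6
```

{"method": "apply_moves", "body": {"deltas": [[0, 0, 0.06, 0, 0, 0, 0], [0, 0, 0, 0, 0, 0, 0]]}}

```text
time: 37.0
tool_pos: [551.1, -240.6, 115.6]
tcp_rot: [180.0, -0.1, -6.5]
ft_force: [-0.4, -1.4, 4.0]
finger_gap: 22.6
grip_force: 39.8
```

Contact on the floor. Release it, rise and head back.

{"method": "apply_moves", "body": {"deltas": [[0, 0, 0, 0, 0, 0, 0.5], [0, 0, 0, 0, 0, 0, 0.5], [0, 0, 0, 0, 0, 0, 0.5], [0, 0, -0.5, 0, 0, 0, 0.5], [0, 0, -0.8, 0, 0, 0, 0.5], [0, 0, -0.8, 0, 0, 0, 0.5], [0, 0, -0.8, 0, 0, 0, 0.5], [0, 0, 0, 0, 0, 0, 0.5]]}}

```text
time: 38.0
tool_pos: [552.3, -241.1, 205.5]
tcp_rot: [179.9, -0.3, -6.5]
ft_force: [0.2, -0.1, 0.3]
finger_gap: 42.5
grip_force: 0.0
```

```bash
python3 go.py 457.3 378.3 150 -6.5
```

```text
t 38.0 pos [ 552.3 -241.1  205.5] rot [179.88  -0.31  -6.5 ] F [ 0.2 -0.1  0.3] gap 42.5 j6 68.0
shift units [ -5.49 -20.15   1.85] turn az units -0.0
```

{"method": "apply_moves", "body": {"deltas": [[-0.261, -0.96, 0, 0, 0, 0, 0.5], [-0.261, -0.96, 0, 0, 0, 0, 0.5], [-0.261, -0.96, 0, 0, 0, 0, 0.5], [-0.261, -0.96, 0, 0, 0, 0, 0.5], [-0.261, -0.96, 0, 0, 0, 0, 0.5], [-0.261, -0.96, 0, 0, 0, 0, 0.5], [-0.261, -0.96, 0, 0, 0, 0, 0.5], [-0.261, -0.96, 0, 0, 0, 0, 0.5]]}}

```text
time: 39.0
tool_pos: [513.9, -3.3, 200.8]
tcp_rot: [-180.0, 0.1, -6.5]
ft_force: [-0.6, 1.1, -0.6]
finger_gap: 42.5
grip_force: 0.0
```

{"method": "apply_moves", "body": {"deltas": [[-0.261, -0.96, 0, 0, 0, 0, 0.5], [-0.261, -0.96, 0, 0, 0, 0, 0.5], [-0.261, -0.96, 0, 0, 0, 0, 0.5], [-0.261, -0.96, 0, 0, 0, 0, 0.5], [0, 0, 0, 0, 0, 0, 0.5], [0, 0, 0, 0, 0, 0, 0.5]]}}

```text
time: 39.75
tool_pos: [496.3, 113.4, 201.2]
tcp_rot: [180.0, 0.0, -6.5]
ft_force: [1.1, -0.7, 0.1]
finger_gap: 42.9
grip_force: 0.0
```

```bash
python3 go.py 457.3 378.3 150 -6.5;  python3 - <<'E'
from m import *
s,t,o=kn()
for k in o: print(*k)
E
```

```text
t 39.75 pos [496.3 113.4 201.2] rot [ 1.7996e+02  5.0000e-02 -6.4800e+00] F [ 1.1 -0.7  0.1] gap 42.9 j6 103.6
shift units [-2.29 -8.63  1.71] turn az units 0.0
[ 551.4 -246. ] [ 549.4 -240.5  110.2] 0.1 59
[557.3 382.9] [557.7 386.3  66.2] 1.4 54
[ 495.5 -382.3] [ 495.6 -383.2   76.8] 0.1 173
[ 473.2 -237.5] [ 473.2 -231.8  110.3] 0.9 58
[457.4 374.7] [457.1 377.9  67.3] 0.8 55
```

{"method": "apply_moves", "body": {"deltas": [[-0.254, -0.955, 0.18, 0, 0, 0, 0.5], [-0.254, -0.955, 0.18, 0, 0, 0, 0.5], [-0.254, -0.955, 0.18, 0, 0, 0, 0.5], [-0.254, -0.955, 0.18, 0, 0, 0, 0.5], [-0.254, -0.955, 0.18, 0, 0, 0, 0.5], [-0.254, -0.955, 0.18, 0, 0, 0, 0.5], [-0.254, -0.955, 0.18, 0, 0, 0, 0.5], [-0.254, -0.955, 0.18, 0, 0, 0, 0.5]]}}

```text
time: 40.85
tool_pos: [462.4, 348.5, 158.3]
tcp_rot: [180.0, -0.0, -6.6]
ft_force: [1.5, 0.5, -0.1]
finger_gap: 42.7
grip_force: 0.0
```

{"method": "apply_moves", "body": {"deltas": [[-0.254, -0.955, 0.18, 0, 0, 0, 0.5], [0, 0, 0, 0, 0, 0, 0.5], [0, 0, 0, 0, 0, 0, 0.5]]}}

```text
time: 41.22
tool_pos: [458.1, 376.7, 153.1]
tcp_rot: [180.0, 0.0, -6.5]
ft_force: [-0.1, 0.9, 1.0]
finger_gap: 42.9
grip_force: 0.0
```

```bash
python3 go.py 457.3 377.5 71 -6.5
```

```text
t 41.225 pos [458.1 376.7 153.1] rot [179.96   0.    -6.54] F [-0.1  0.9  1. ] gap 42.9 j6 131.0
shift units [-0.03 -0.02  2.74] turn az units -0.01
```

{"method": "apply_moves", "body": {"deltas": [[-0.02, -0.01, 0.8, 0, 0, 0, 0.5], [0, 0, 0.9, 0, 0, 0, 0.5], [0, 0, 0.7, 0, 0, 0, 0.5], [0, 0, 0.33, 0, 0, 0, 0.5], [0, 0, 0, 0, 0, 0, 0.5], [0, 0, 0, 0, 0, 0, 0], [0, 0, 0, 0, 0, 0, 0], [0, 0, 0, 0, 0, 0, 0]]}}

```text
time: 42.22
tool_pos: [457.5, 378.5, 72.1]
tcp_rot: [-179.9, -0.1, -6.5]
ft_force: [0.1, -0.7, 1.7]
finger_gap: 23.0
grip_force: 39.7
```

{"method": "apply_moves", "body": {"deltas": [[0, 0, 0, 0, 0, 0, 0], [0, 0, -0.6, 0, 0, 0, 0], [0, 0, -1, 0, 0, 0, 0], [0, 0, -1, 0, 0, 0, 0], [0, 0, -1, 0, 0, 0, 0], [0, 0, -0.8, 0, 0, 0, 0], [0, 0, 0, 0, 0, 0, 0]]}}

```text
time: 43.1
tool_pos: [458.4, 379.0, 206.8]
tcp_rot: [-179.8, -0.2, -6.5]
ft_force: [-0.4, 0.3, -1.4]
finger_gap: 22.7
grip_force: 39.6
```

```bash
python3 go.py 483.2 -143.1 205 -6.5
```

```text
t 43.1 pos [458.4 379.  206.8] rot [-179.79   -0.24   -6.5 ] F [-0.4  0.3 -1.4] gap 22.7 j6 131.2
shift units [ 2.79 17.2   0.06] turn az units -0.0
```

{"method": "apply_moves", "body": {"deltas": [[0.157, 0.956, 0, 0, 0, 0, 0], [0.157, 0.956, 0, 0, 0, 0, 0], [0.157, 0.956, 0, 0, 0, 0, 0], [0.157, 0.956, 0, 0, 0, 0, 0], [0.157, 0.956, 0, 0, 0, 0, 0], [0.157, 0.956, 0, 0, 0, 0, 0], [0.157, 0.956, 0, 0, 0, 0, 0], [0.157, 0.956, 0, 0, 0, 0, 0]]}}

```text
time: 44.1
tool_pos: [467.7, 144.8, 202.0]
tcp_rot: [180.0, 0.1, -6.5]
ft_force: [0.5, -0.9, -1.5]
finger_gap: 22.7
grip_force: 39.6
```

{"method": "apply_moves", "body": {"deltas": [[0.157, 0.956, 0, 0, 0, 0, 0], [0.157, 0.956, 0, 0, 0, 0, 0], [0.157, 0.956, 0, 0, 0, 0, 0], [0.157, 0.956, 0, 0, 0, 0, 0], [0.157, 0.956, 0, 0, 0, 0, 0], [0.157, 0.956, 0, 0, 0, 0, 0], [0.157, 0.956, 0, 0, 0, 0, 0], [0.157, 0.956, 0, 0, 0, 0, 0]]}}

```text
time: 45.1
tool_pos: [479.1, -87.1, 202.0]
tcp_rot: [-180.0, 0.1, -6.5]
ft_force: [-0.5, 0.7, -1.3]
finger_gap: 23.1
grip_force: 39.6
```

{"method": "apply_moves", "body": {"deltas": [[0.157, 0.956, 0, 0, 0, 0, 0], [0.157, 0.956, 0, 0, 0, 0, 0], [0, 0, 0, 0, 0, 0, 0], [0, 0, 0.6, 0, 0, 0, 0], [0, 0, 0, 0, 0, 0, 0], [0, 0, 0, 0, 0, 0, 0]]}}

```text
time: 45.85
tool_pos: [482.5, -143.6, 184.6]
tcp_rot: [-180.0, 0.1, -6.4]
ft_force: [0.3, -1.1, -2.2]
finger_gap: 22.7
grip_force: 39.9
```

```bash
python3 go.py 483.2 -143.1 120 -6.5;  python3 - <<'E'
from m import *
s,t,o=kn()
for k in o: print(*k)
E
```

```text
t 45.85 pos [ 482.5 -143.6  184.6] rot [-1.7997e+02  7.0000e-02 -6.4500e+00] F [ 0.3 -1.1 -2.2] gap 22.7 j6 74.0
shift units [ 0.02 -0.02  2.15] turn az units 0.01
[ 558.1 -250.3] [ 555.3 -244.1  115.6] 0.9 16
[557.3 382.9] [557.7 386.2  66.9] 1.2 54
[ 495.4 -383.4] [ 495.7 -383.7   77.3] 1.0 169
```

{"method": "apply_moves", "body": {"deltas": [[0.02, -0.02, 0.7, 0, 0, 0, 0], [0, 0, 0.7, 0, 0, 0, 0], [0, 0, 0.5, 0, 0, 0, 0], [0, 0, 0.25, 0, 0, 0, 0], [0, 0, 0.06, 0, 0, 0, 0], [0, 0, 0, 0, 0, 0, 0]]}}

```text
time: 46.7
tool_pos: [483.9, -144.1, 119.6]
tcp_rot: [180.0, -0.1, -6.5]
ft_force: [0.2, -0.4, -1.8]
finger_gap: 22.5
grip_force: 39.9
```

{"method": "apply_moves", "body": {"deltas": [[0, 0, 0.06, 0, 0, 0, 0], [0, 0, 0, 0, 0, 0, 0]]}}

```text
time: 46.95
tool_pos: [483.6, -144.0, 117.4]
tcp_rot: [180.0, -0.0, -6.5]
ft_force: [0.6, 0.0, -0.8]
finger_gap: 23.0
grip_force: 39.9
```

{"method": "apply_moves", "body": {"deltas": [[0, 0, 0.06, 0, 0, 0, 0], [0, 0, 0, 0, 0, 0, 0]]}}

```text
time: 47.2
tool_pos: [483.3, -143.9, 115.2]
tcp_rot: [-180.0, 0.0, -6.5]
ft_force: [0.4, -0.5, -1.3]
finger_gap: 22.9
grip_force: 39.9
```

{"method": "apply_moves", "body": {"deltas": [[0, 0, 0.04, 0, 0, 0, 0], [0, 0, 0, 0, 0, 0, 0]]}}

```text
time: 47.45
tool_pos: [483.5, -143.9, 114.2]
tcp_rot: [180.0, -0.0, -6.5]
ft_force: [-0.3, -0.5, -1.7]
finger_gap: 22.9
grip_force: 40.0
```

{"method": "apply_moves", "body": {"deltas": [[0, 0, 0.05, 0, 0, 0, 0], [0, 0, 0, 0, 0, 0, 0]]}}

```text
time: 47.7
tool_pos: [484.2, -144.3, 113.9]
tcp_rot: [180.0, -0.1, -6.5]
ft_force: [-1.6, -1.0, 5.8]
finger_gap: 23.2
grip_force: 39.6
```

{"method": "apply_moves", "body": {"deltas": [[0, 0, 0, 0, 0, 0, 0.5], [0, 0, 0, 0, 0, 0, 0.5], [0, 0, 0, 0, 0, 0, 0.5], [0, 0, -0.5, 0, 0, 0, 0.5], [0, 0, -0.8, 0, 0, 0, 0.5], [0, 0, -0.8, 0, 0, 0, 0.5], [0, 0, -0.8, 0, 0, 0, 0.5], [0, 0, 0, 0, 0, 0, 0.5]]}}

```text
time: 48.7
tool_pos: [485.1, -144.6, 203.1]
tcp_rot: [179.9, -0.3, -6.5]
ft_force: [0.5, 0.4, -0.3]
finger_gap: 42.4
grip_force: 0.0
```

```bash
python3 go.py 557.5 385.5 150 -6.5
```

```text
t 48.7 pos [ 485.1 -144.6  203.1] rot [179.91  -0.31  -6.51] F [ 0.5  0.4 -0.3] gap 42.4 j6 74.1
shift units [  0.4  -17.83   1.77] turn az units -0.0
```

{"method": "apply_moves", "body": {"deltas": [[0.022, -0.99, 0, 0, 0, 0, 0.5], [0.022, -0.99, 0, 0, 0, 0, 0.5], [0.022, -0.99, 0, 0, 0, 0, 0.5], [0.022, -0.99, 0, 0, 0, 0, 0.5], [0.022, -0.99, 0, 0, 0, 0, 0.5], [0.022, -0.99, 0, 0, 0, 0, 0.5], [0.022, -0.99, 0, 0, 0, 0, 0.5], [0.022, -0.99, 0, 0, 0, 0, 0.5]]}}

```text
time: 49.7
tool_pos: [515.2, 92.5, 199.0]
tcp_rot: [180.0, 0.1, -6.5]
ft_force: [0.4, 0.8, -0.4]
finger_gap: 42.6
grip_force: 0.0
```

{"method": "apply_moves", "body": {"deltas": [[0.022, -0.99, 0, 0, 0, 0, 0.5], [0.022, -0.99, 0, 0, 0, 0, 0.5], [0, 0, 0, 0, 0, 0, 0.5], [0, 0, 0, 0, 0, 0, 0.5]]}}

```text
time: 50.2
tool_pos: [523.3, 150.0, 199.1]
tcp_rot: [180.0, 0.1, -6.5]
ft_force: [0.9, 0.2, -0.9]
finger_gap: 42.7
grip_force: 0.0
```

```bash
python3 go.py 557.5 385.5 150 -6.5;  python3 - <<'E'
from m import *
s,t,o=kn()
for k in o: print(*k)
E
```

```text
t 50.2 pos [523.3 150.  199.1] rot [ 1.7996e+02  6.0000e-02 -6.4900e+00] F [ 0.9  0.2 -0.9] gap 42.7 j6 107.1
shift units [ 0.25 -7.93  1.64] turn az units 0.0
[ 551.4 -246. ] [ 549.4 -240.6  110.2] 0.0 59
[557.3 382.9] [557.5 385.8  67.5] 1.6 54
[ 495.5 -382.5] [ 495.7 -383.2   77. ] 0.4 172
[ 484.9 -149.1] [ 484.7 -145.4  110.8] 1.0 56
[ 473.2 -237.5] [ 473.2 -231.8  110.5] 0.9 58
```

{"method": "apply_moves", "body": {"deltas": [[0.03, -0.99, 0.2, 0, 0, 0, 0.5], [0.03, -0.99, 0.2, 0, 0, 0, 0.5], [0.03, -0.99, 0.2, 0, 0, 0, 0.5], [0.03, -0.99, 0.2, 0, 0, 0, 0.5], [0.03, -0.99, 0.2, 0, 0, 0, 0.5], [0.03, -0.99, 0.2, 0, 0, 0, 0.5], [0.03, -0.99, 0.2, 0, 0, 0, 0.5], [0.03, -0.99, 0.2, 0, 0, 0, 0.5]]}}

```text
time: 51.3
tool_pos: [558.3, 385.5, 151.4]
tcp_rot: [180.0, -0.0, -6.6]
ft_force: [0.6, -0.9, 0.1]
finger_gap: 42.9
grip_force: 0.0
```

{"method": "apply_moves", "body": {"deltas": [[0, 0, 0, 0, 0, 0, 0.5], [0, 0, 0, 0, 0, 0, 0.5]]}}

```text
time: 51.55
tool_pos: [558.0, 384.5, 151.6]
tcp_rot: [180.0, 0.0, -6.5]
ft_force: [0.1, -0.3, -0.1]
finger_gap: 42.5
grip_force: 0.0
```

```bash
python3 go.py 557.5 385 71 -6.5
```

```text
t 51.55 pos [558.  384.5 151.6] rot [ 1.7996e+02  1.0000e-02 -6.5500e+00] F [ 0.1 -0.3 -0.1] gap 42.5 j6 126.8
shift units [-0.02 -0.01  2.69] turn az units -0.01
```

{"method": "apply_moves", "body": {"deltas": [[-0.02, 0, 0.8, 0, 0, 0, 0.5], [0, 0, 0.9, 0, 0, 0, 0.5], [0, 0, 0.7, 0, 0, 0, 0.5], [0, 0, 0.27, 0, 0, 0, 0.5], [0, 0, 0, 0, 0, 0, 0.5], [0, 0, 0, 0, 0, 0, 0], [0, 0, 0, 0, 0, 0, 0], [0, 0, 0, 0, 0, 0, 0]]}}

```text
time: 52.55
tool_pos: [557.9, 386.1, 72.9]
tcp_rot: [-179.9, -0.1, -6.5]
ft_force: [0.4, -0.8, 4.4]
finger_gap: 22.7
grip_force: 39.9
```

{"method": "apply_moves", "body": {"deltas": [[0, 0, 0, 0, 0, 0, 0], [0, 0, -0.6, 0, 0, 0, 0], [0, 0, -1, 0, 0, 0, 0], [0, 0, -1, 0, 0, 0, 0], [0, 0, -1, 0, 0, 0, 0], [0, 0, -0.8, 0, 0, 0, 0], [0, 0, 0, 0, 0, 0, 0]]}}

```text
time: 53.42
tool_pos: [558.3, 386.6, 207.1]
tcp_rot: [-179.8, -0.2, -6.5]
ft_force: [0.8, 0.2, -2.1]
finger_gap: 22.4
grip_force: 39.7
```

```bash
python3 go.py 560.7 -151.9 205 -6.5
```

```text
t 53.425 pos [558.3 386.6 207.1] rot [-179.82   -0.23   -6.5 ] F [ 0.8  0.2 -2.1] gap 22.4 j6 126.9
shift units [ 2.11 17.83  0.07] turn az units -0.0
```

{"method": "apply_moves", "body": {"deltas": [[0.119, 0.99, 0, 0, 0, 0, 0], [0.119, 0.99, 0, 0, 0, 0, 0], [0.119, 0.99, 0, 0, 0, 0, 0], [0.119, 0.99, 0, 0, 0, 0, 0], [0.119, 0.99, 0, 0, 0, 0, 0], [0.119, 0.99, 0, 0, 0, 0, 0], [0.119, 0.99, 0, 0, 0, 0, 0], [0.119, 0.99, 0, 0, 0, 0, 0]]}}

```text
time: 54.42
tool_pos: [557.6, 145.4, 201.9]
tcp_rot: [180.0, 0.1, -6.5]
ft_force: [0.0, -0.9, -2.6]
finger_gap: 22.8
grip_force: 39.7
```

{"method": "apply_moves", "body": {"deltas": [[0.119, 0.99, 0, 0, 0, 0, 0], [0.119, 0.99, 0, 0, 0, 0, 0], [0.119, 0.99, 0, 0, 0, 0, 0], [0.119, 0.99, 0, 0, 0, 0, 0], [0.119, 0.99, 0, 0, 0, 0, 0], [0.119, 0.99, 0, 0, 0, 0, 0], [0.119, 0.99, 0, 0, 0, 0, 0], [0.119, 0.99, 0, 0, 0, 0, 0]]}}

```text
time: 55.42
tool_pos: [559.1, -93.5, 201.9]
tcp_rot: [-180.0, 0.1, -6.5]
ft_force: [0.3, 1.2, -2.6]
finger_gap: 22.8
grip_force: 39.7
```

{"method": "apply_moves", "body": {"deltas": [[0.119, 0.99, 0, 0, 0, 0, 0], [0.119, 0.99, 0, 0, 0, 0, 0], [0, 0, 0, 0, 0, 0, 0], [0, 0, 0.6, 0, 0, 0, 0], [0, 0, 0, 0, 0, 0, 0], [0, 0, 0, 0, 0, 0, 0]]}}

```text
time: 56.18
tool_pos: [560.1, -151.7, 184.9]
tcp_rot: [-180.0, 0.1, -6.4]
ft_force: [1.0, -0.0, -2.0]
finger_gap: 23.1
grip_force: 40.0
```

```bash
python3 go.py 560.7 -151.9 120 -6.5
```

```text
t 56.175 pos [ 560.1 -151.7  184.9] rot [-1.7997e+02  8.0000e-02 -6.4500e+00] F [ 1. -0. -2.] gap 23.1 j6 76.2
shift units [0.02 0.   2.16] turn az units 0.01
```

{"method": "apply_moves", "body": {"deltas": [[0.02, 0, 0.7, 0, 0, 0, 0], [0, 0, 0.7, 0, 0, 0, 0], [0, 0, 0.5, 0, 0, 0, 0], [0, 0, 0.25, 0, 0, 0, 0], [0, 0, 0.06, 0, 0, 0, 0], [0, 0, 0, 0, 0, 0, 0]]}}

```text
time: 56.92
tool_pos: [561.4, -152.9, 120.0]
tcp_rot: [180.0, -0.1, -6.5]
ft_force: [0.1, 0.2, -2.8]
finger_gap: 22.3
grip_force: 40.0
```

{"method": "apply_moves", "body": {"deltas": [[0, 0, 0.06, 0, 0, 0, 0], [0, 0, 0, 0, 0, 0, 0]]}}

```text
time: 57.18
tool_pos: [561.2, -152.8, 117.8]
tcp_rot: [180.0, -0.0, -6.5]
ft_force: [-0.6, 0.3, -2.9]
finger_gap: 22.9
grip_force: 40.0
```

{"method": "apply_moves", "body": {"deltas": [[0, 0, 0.06, 0, 0, 0, 0], [0, 0, 0, 0, 0, 0, 0]]}}

```text
time: 57.42
tool_pos: [560.9, -152.7, 115.5]
tcp_rot: [-180.0, 0.0, -6.5]
ft_force: [0.4, 0.6, -1.6]
finger_gap: 22.5
grip_force: 40.0
```

{"method": "apply_moves", "body": {"deltas": [[0, 0, 0.04, 0, 0, 0, 0], [0, 0, 0, 0, 0, 0, 0]]}}

```text
time: 57.68
tool_pos: [561.2, -152.9, 114.9]
tcp_rot: [180.0, -0.0, -6.5]
ft_force: [-0.8, -1.1, 0.6]
finger_gap: 23.0
grip_force: 39.9
```

{"method": "apply_moves", "body": {"deltas": [[0, 0, 0.04, 0, 0, 0, 0], [0, 0, 0, 0, 0, 0, 0.5], [0, 0, 0, 0, 0, 0, 0.5], [0, 0, 0, 0, 0, 0, 0.5], [0, 0, -0.5, 0, 0, 0, 0.5], [0, 0, -0.8, 0, 0, 0, 0.5], [0, 0, -0.8, 0, 0, 0, 0.5], [0, 0, -0.8, 0, 0, 0, 0.5]]}}

```text
time: 58.68
tool_pos: [561.2, -152.8, 202.3]
tcp_rot: [180.0, -0.1, -6.5]
ft_force: [0.1, 0.0, 0.5]
finger_gap: 42.2
grip_force: 0.0
```

{"method": "apply_moves", "body": {"deltas": [[0, 0, 0, 0, 0, 0, 0.5], [0, 0, 0, 0, 0, 0, 0.5]]}}

```text
time: 58.92
tool_pos: [560.8, -152.7, 200.0]
tcp_rot: [-180.0, 0.0, -6.5]
ft_force: [-1.0, 0.1, -1.0]
finger_gap: 42.7
grip_force: 0.0
```

```bash
python3 go.py 493.3 -399.6 150 83.6
```

```text
t 58.925 pos [ 560.8 -152.7  200. ] rot [-1.80e+02  1.00e-02 -6.51e+00] F [-1.   0.1 -1. ] gap 42.7 j6 76.2
shift units [-1.3   8.43  1.67] turn az units -19.66
```

{"method": "apply_moves", "body": {"deltas": [[-0.144, 0.937, 0, 0, 0, 0, 0.6], [-0.144, 0.937, 0, 0, 0, 0, 0.6], [-0.144, 0.937, 0, 0, 0, 0, 0.6], [-0.144, 0.937, 0, 0, 0, 0, 0.6], [-0.144, 0.937, 0, 0, 0, 0, 0.6], [-0.144, 0.937, 0, 0, 0, 0, 0.6], [-0.144, 0.937, 0, 0, 0, 0, 0.6], [-0.144, 0.937, 0, 0, 0, 0, 0.6]]}}

```text
time: 59.92
tool_pos: [500.2, -372.6, 198.5]
tcp_rot: [-179.9, 0.1, -6.5]
ft_force: [0.4, -0.2, 0.5]
finger_gap: 51.2
grip_force: 0.0
```

{"method": "apply_moves", "body": {"deltas": [[-0.144, 0.937, 0, 0, 0, 0, 0.6], [0, 0, 0, 0, 0, -0.983, 0.6], [0, 0, 0, 0, 0, -0.983, 0.6], [0, 0, 0, 0, 0, -0.983, 0.6], [0, 0, 0, 0, 0, -0.983, 0.6], [0, 0, 0, 0, 0, -0.983, 0.6], [0, 0, 0, 0, 0, -0.983, 0.6], [0, 0, 0, 0, 0, -0.983, 0.6]]}}

```text
time: 60.92
tool_pos: [493.0, -399.1, 198.4]
tcp_rot: [-179.8, 0.1, 25.2]
ft_force: [-0.3, 0.1, -1.3]
finger_gap: 51.3
grip_force: 0.0
```

{"method": "apply_moves", "body": {"deltas": [[0, 0, 0, 0, 0, -0.983, 0.6], [0, 0, 0, 0, 0, -0.983, 0.6], [0, 0, 0, 0, 0, -0.983, 0.6], [0, 0, 0, 0, 0, -0.983, 0.6], [0, 0, 0, 0, 0, -0.983, 0.6], [0, 0, 0, 0, 0, -0.983, 0.6], [0, 0, 0, 0, 0, -0.983, 0.6], [0, 0, 0, 0, 0, -0.983, 0.6]]}}

```text
time: 61.92
tool_pos: [493.0, -399.1, 198.4]
tcp_rot: [-179.8, -0.0, 61.2]
ft_force: [-0.7, 0.1, 0.1]
finger_gap: 51.3
grip_force: 0.0
```

{"method": "apply_moves", "body": {"deltas": [[0, 0, 0, 0, 0, -0.983, 0.6], [0, 0, 0, 0, 0, -0.983, 0.6], [0, 0, 0, 0, 0, -0.983, 0.6], [0, 0, 0, 0, 0, -0.983, 0.6], [0, 0, 0, 0, 0, -0.983, 0.6], [0, 0, 0, 0, 0, 0, 0.6], [0, 0, 0, 0, 0, 0, 0.6]]}}

```text
time: 62.8
tool_pos: [493.4, -399.4, 199.4]
tcp_rot: [-179.9, -0.1, 83.5]
ft_force: [0.1, -0.0, -0.0]
finger_gap: 51.1
grip_force: 0.0
```

```bash
python3 go.py 493.3 -399.6 80 83.6
python3 - <<'E'
from m import *
s,t,o=kn()
for k in o: print(*k)
for b in blobs(s,"red",6):print(b[:2])
for p in((473.3,-230.5,110),(550.8,-239.3,110),(483.2,-143.1,110),(560.7,-151.9,110)): print(proj("scene",p),proj("top",p))
cv2.imwrite("pics/s4.png",cv2.resize(s[120:280,100:270,::-1],None,fx=3.5,fy=3.5,interpolation=cv2.INTER_CUBIC))
E
```

```text
t 62.8 pos [ 493.4 -399.4  199.4] rot [-1.7994e+02 -5.0000e-02  8.3510e+01] F [ 0.1 -0.  -0. ] gap 51.1 j6 -37.1
shift units [-0.01 -0.    3.98] turn az units -0.02
[ 564.2 -157.2] [ 561.9 -153.7  110.4] 0.1 61
[ 551.4 -246. ] [ 549.3 -240.6  110.3] 0.2 59
[ 495.2 -382.2] [ 495.7 -382.4   77.2] 1.6 168
[ 484.9 -148.5] [ 484.4 -145.   111.9] 0.1 59
[ 473.2 -238.8] [ 473.5 -232.9  110.6] 1.6 51
(np.int32(73), array([199.01, 192.38]))
(np.int32(84), array([169.92, 205.67]))
(np.int32(72), array([216.62, 206.86]))
(np.int32(84), array([186.5 , 220.46]))
(np.int32(352), array([125.59, 249.22]))
[170.32896399 205.40316432] [329.03724038 226.14295693]
[187.35692328 220.55863827] [331.42370722 197.20610665]
[199.289079   192.49370777] [296.48320332 223.19195216]
[216.79524431 206.45085392] [298.99119291 194.16582628]
```

View pics/s4.png

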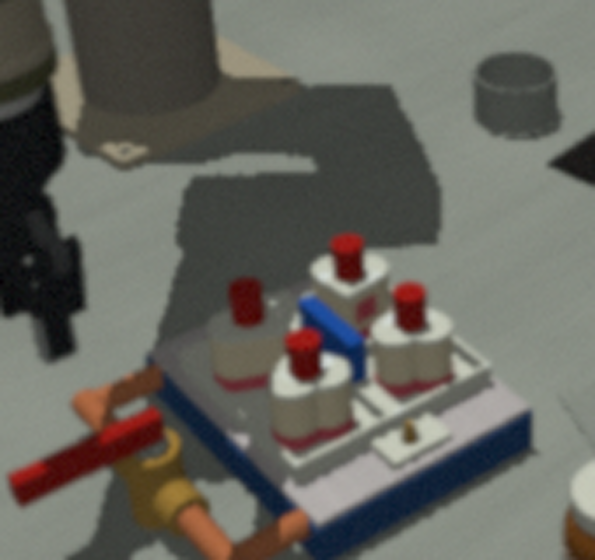

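All four moulds stand upright in the pockets: their knobs triangulate to z≈110–112 and lie within 3 mm of the pocket centres. The carrier is flat with its peg showing. Now I'll open the stopcock.

{"method": "apply_moves", "body": {"deltas": [[0, 0, 0.9, 0, 0, 0, 0.6], [0, 0, 0.9, 0, 0, 0, 0.6], [0, 0, 0.9, 0, 0, 0, 0.6], [0, 0, 0.8, 0, 0, 0, 0.6], [0, 0, 0.45, 0, 0, 0, 0.6], [0, 0, 0, 0, 0, 0, 0.6], [0, 0, 0, 0, 0, 0, 0], [0, 0, 0, 0, 0, 0, 0]], "grip_force": 30}}

```text
time: 63.9
tool_pos: [494.0, -400.3, 83.3]
tcp_rot: [180.0, 0.1, 83.6]
ft_force: [-26.8, 1.3, 11.7]
finger_gap: 15.6
grip_force: 14.5
```

{"method": "apply_moves", "body": {"deltas": [[0, 0, 0, 0, 0, 0, 0], [0, 0, 0, 0, 0, 0, 0], [0.006, -0.16, 0, 0, 0, 1, 0], [0.006, -0.16, 0, 0, 0, 1, 0], [0.006, -0.16, 0, 0, 0, 1, 0], [0.006, -0.16, 0, 0, 0, 1, 0], [0.006, -0.16, 0, 0, 0, 1, 0], [0, 0, 0, 0, 0, 0, 0]]}}

```text
time: 64.9
tool_pos: [470.8, -393.2, 83.4]
tcp_rot: [179.9, 0.1, 60.6]
ft_force: [-4.8, -0.9, 5.8]
finger_gap: 13.6
grip_force: 31.5
```

{"method": "apply_moves", "body": {"deltas": [[0.006, -0.16, 0, 0, 0, 1, 0], [0.006, -0.16, 0, 0, 0, 1, 0], [0.006, -0.16, 0, 0, 0, 1, 0], [0.006, -0.16, 0, 0, 0, 1, 0], [0.006, -0.16, 0, 0, 0, 1, 0], [0.006, -0.16, 0, 0, 0, 1, 0], [0.006, -0.16, 0, 0, 0, 1, 0], [0, 0, 0, 0, 0, 0, 0]]}}

```text
time: 65.9
tool_pos: [447.9, -370.1, 83.4]
tcp_rot: [179.8, 0.0, 28.6]
ft_force: [-4.3, -3.2, 5.4]
finger_gap: 13.4
grip_force: 31.7
```

{"method": "apply_moves", "body": {"deltas": [[0.006, -0.16, 0, 0, 0, 1, 0], [0.006, -0.16, 0, 0, 0, 1, 0], [0.006, -0.16, 0, 0, 0, 1, 0], [0.006, -0.16, 0, 0, 0, 1, 0], [0.006, -0.16, 0, 0, 0, 1, 0], [0.006, -0.16, 0, 0, 0, 1, 0], [0, 0, 0, 0, 0, 0, 0]]}}

```text
time: 66.78
tool_pos: [440.9, -343.0, 83.4]
tcp_rot: [179.8, -0.1, 1.1]
ft_force: [-2.1, -6.9, 4.8]
finger_gap: 13.6
grip_force: 31.9
```

```bash
python3 go.py 440.4 -333.2 80 -6.5
```

```text
t 66.775 pos [ 440.9 -343.    83.4] rot [ 1.798e+02 -1.000e-01  1.140e+00] F [-2.1 -6.9  4.8] gap 13.6 j6 45.8
shift units [-0.01 -0.33  0.11] turn az units 1.67
```

{"method": "apply_moves", "body": {"deltas": [[0.006, -0.17, 0, 0, 0, 1, 0], [0, -0.14, 0, 0, 0, 0.8, 0], [0, -0.03, 0, 0, 0, 0.1, 0], [0, 0, 0, 0, 0, 0, 0], [0, 0, 0, 0, 0, 0, 0]]}}

```text
time: 67.4
tool_pos: [441.3, -335.4, 83.5]
tcp_rot: [179.6, -0.2, -7.5]
ft_force: [-1.3, -17.5, -2.3]
finger_gap: 13.1
grip_force: 32.4
```

{"method": "apply_moves", "body": {"deltas": [[0, 0, 0, 0, 0, 0, 0.6], [0, 0, 0, 0, 0, 0, 0.6], [0, 0, 0, 0, 0, 0, 0.6], [0, 0, -0.4, 0, 0, 0, 0.6], [0, 0, -1, 0, 0, 0, 0.6], [0, 0, -1, 0, 0, 0, 0.6], [0, 0, -1, 0, 0, 0, 0.6]]}}

```text
time: 68.28
tool_pos: [440.8, -331.0, 185.7]
tcp_rot: [180.0, -0.0, -7.6]
ft_force: [0.9, 0.1, -0.9]
finger_gap: 51.1
grip_force: 0.0
```

{"method": "apply_moves", "body": {"deltas": [[-0.7, 0.9, -0.3, 0, 0, 0, 0.6], [-0.7, 0.9, -0.3, 0, 0, 0, 0.6], [-0.5, 0.9, -0.2, 0, 0, 0, 0.6], [-0.5, 0.9, -0.2, 0, 0, 0, 0.6], [0, 0.9, 0, 0, 0, 0, 0.6], [0, 0.9, 0, 0, 0, 0, 0.6], [0, 0, 0, 0, 0, 0, 0.6], [0, 0, 0, 0, 0, 0, 0.6]]}}

```text
time: 69.28
tool_pos: [348.0, -481.7, 214.1]
tcp_rot: [-180.0, -0.0, -7.6]
ft_force: [0.4, 0.4, 0.0]
finger_gap: 51.3
grip_force: 0.0
```

Run:
```python
from m import *
s,t,o=kn(); print(sense()['time'],sense()['tool_pos'])
for k in o: print(*k)
m=mask(t,"red"); m[:,:345]=0; r=rectw("top",m,88)
e=sorted([(r[i]-r[i-1] for i in range(1))][0] if 0 else [r[1]-r[0],r[2]-r[1]],key=np.linalg.norm)[-1]; e=e*np.sign(-e[0])
print("lever",r.round(1),"valve rad",(-96.5-np.degrees(np.arctan2(e[1],e[0])))%180*np.pi/180)
for b in blobs(t,"brass",5): print(b[0],b[1]) if b[0]<30 else 0
cv2.imwrite("pics/t5.png",cv2.resize(t[60:280,80:410,::-1],None,fx=2.3,fy=2.3,interpolation=cv2.INTER_CUBIC))
```

```text
69.375 [ 348.15684408 -481.38570229  214.06786116]
[ 564.2 -157. ] [ 561.9 -153.6  110.1] 0.1 60
[ 551.4 -246. ] [ 549.4 -240.5  110.2] 0.1 59
[ 460.2 -337.8] [ 461.  -337.4   76.7] 2.8 165
[ 485.  -148.7] [ 484.6 -145.   111.9] 0.6 58
[ 473.2 -237.5] [ 472.9 -231.9  112. ] 0.1 58
lever [[ 409.2 -322.8]
 [ 510.1 -335.3]
 [ 508.5 -349.2]
 [ 407.6 -336.6]] valve rad 1.5805365913920095
8 [314.  177.5]
9 [308.33 244.89]
15 [411.4  340.73]
```

View pics/t5.png

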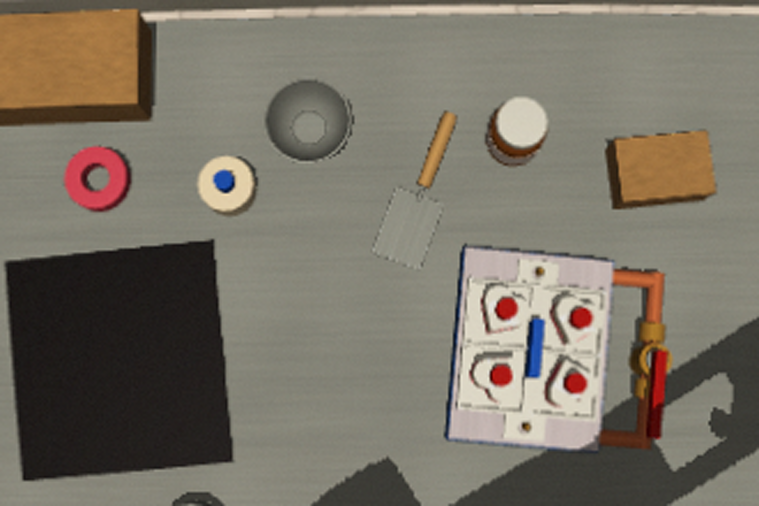

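The picture shows the lever in line with the pipe at (657,395), about 1.57 rad. All four moulds are in their pockets, both pegs show at (540,271) and (527,427), and the bystanders have not moved. Handing in.

```bash
python3 -c "
from bench import *
print(hand_in())"
```

```text
the job is handed in; nothing more can be done
None
```

The job is handed in at about 69 s: the stopcock was shut first, the carrier seated on both pegs, all four heart moulds stood upright in the pockets, and the stopcock then turned fully open (about 1.57 rad); the hand-in returned no verdict.

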